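Show the round-collared connector to the inspection camera

TASK

Someone left the steel parts pot on the white stage in front of the inspection camera: lift it off by its handle and set it down upright on the bench right beside the stage, without letting it drop. Then take the connector with the round collar (not the square-flanged one, nor the one with the thin nose) out of the white rack and hold it up to the camera, the collar's flat front face turned squarely to the lens and centred on the lens axis, 100 mm in front of the glass. Finish while still holding it there, steady in the gripper and touching nothing else, and leave the camera's setting, the other connectors and everything else on the bench as they are.

Things in the scene. Friction and masses are not known exactly. Their poses are not given: they have to be found in the camera images.
- pot: Open steel pot, 0.2 to 0.4 kg, on the stage at the start. Origin: centre of its underside, z up. Can 80 mm wide at the rim, 72 at the foot, 80 mm high; a rigid arch of 8 mm wire rises from the rim at +y and -y to a straight black grip bar, 12 mm thick, 50 mm long, along the pot's y, centred 145 mm above the origin. At first the bar points within 0.45 rad of the station's x.
- station: Fixed inspection station: white stage 120 x 120 mm, top 40 mm above the mat; camera on an upright post (0.39 m) 300 mm from the stage's centre. Origin: on the mat under the stage's centre, the stage square to the axes; +x points level to the post (to the robot's right and away), z up. The mat on the stage's -y side (the robot's side) is free for the pot to 180 mm from the centre.
- lens (a point): Centre of the lens glass: front end of a dark barrel, 46 mm thick, on the grey camera box (50 x 50 x 65 mm), towards the stage. Its x axis is the lens axis, pointing back into the camera; y is level. The camera looks down by 0.12 to 0.4 rad over the stage; height and tilt differ each time and are left alone.
- focus (a point): Point in the air above the stage, on the lens axis, 100 mm in front of the glass, 0.19 to 0.31 m above the bench: the centre of the collar's front face belongs here. Same axes as lens: x points from here to the glass (slightly upward), y is level. Moves with the camera head only.
- rack: Fixed white stand 120 x 270 mm, plate top 45 mm above the mat. Origin: under its centre, on the mat. Three connectors in any order lie along its x, fronts to +x (the robot's right), 85 mm apart in y, each on two saddles 8 mm thick with 48 mm between them and 30 mm free below the barrel: fingers fit there from above. The saddles' cheeks end 3 mm below the barrel's axis.
- round_connector: The wanted connector: black round barrel 26 mm thick, 80 mm long, round cream collar 40 mm across, 20 mm thick, on its front; 100 mm long in all, 0.06 to 0.12 kg. Origin: on the barrel's axis midway between the saddles, 88 mm above the mat when in the rack; +x along the axis to the collar. Collar face at x = +55 mm, rear end at x = -45 mm.
- round_connector_face (a point): Centre of the flat front face of the round collar (dark insert with four brass pins), same axes as the connector.
- round_connector_rear (a point): Centre of the rear end of the round-collared connector's barrel, same axes.
- square_connector: Same barrel, but with a square cream flange 40 x 40 x 20 mm in front. Origin and axes as for the round one. Stays in the rack.
- nose_connector: Same barrel, but with a thin cream nose 18 mm across and 20 mm long in front, no collar. Origin and axes as for the round one. Stays in the rack.
- mat: Blue bench mat, fixed, 620 x 1100 mm, 3 mm thick, on the white bench: its top is at z = 0.003, where everything stands. Origin at its centre underneath.
- plug_a: Red plug standing on its head, head 33 mm across and 36 mm high, thin black stem on top, 86 mm high in all. Origin: centre of its underside. Between rack and stage; leave alone.
- plug_b: Second red plug, the same, farther from the robot. Leave alone.
- spool: Spool of wire standing on end, 54 mm across, 50 mm high, beyond the middle of the mat. Origin: centre of its underside. Leave alone.
- screwdriver: Screwdriver lying to the left of the rack. Leave alone.
- cup: White plastic cup 70 mm across, 60 mm high, at the right near edge of the mat. Leave alone.
Things that resemble listed ones, but are neither listed nor needed, are in the scene too. Leave any turquoise look-alike of the round_connector alone. Of the things that look like the pot, the smaller one is meant.

How it is judged:
By the outcome, as a careful person would: the job done as asked, in the order asked, and still so for the second after the job is handed in, while the arm keeps its last pose, push and grip.
It also fails if it takes over 53 s, if anything falls off the work surface, if the arm or the gripper's body presses on something with over 40 N, if the wrist force passes 120 N, or if a joint passes its speed limit or range.

ROBOT

A 6-joint arm with a two-finger parallel gripper is mounted at the origin on the work surface. World frame = base frame: x ahead of the robot, y to its left, z up, the work surface at z = 0. Lengths are in m, angles in rad, forces in N, time in s.
With the tool pointing down it reaches from about 0.3 to 0.875 m from the base axis. Payload 6.4 kg.
Tool frame: the origin (TCP) lies at the very end of the fingers, on their centre line; the grasp point (between the pads) lies 19 mm behind it (ctrl.tcp_to_grasp is the distance from the TCP to the grasp point, in m); z points along the fingers, y is the direction in which the jaws open and shut (so a half turn about z gives the same grasp; the last joint's range is limited). The gripper opens to 85 mm and grips with 20 to 120 N. Pads are 22 mm wide; open, the fingers measure 114 mm over their backs; the gripper's body (76 mm by 85 mm) begins 54 mm behind the grasp point. The pads swing forward as they close: fully open they stand 13 mm farther back than shut.
Start: joints at [-1.309, 0.181, 1.607, -0, 1.354, -0.206], TCP at [0.259, -0.513, 0.231] pointing down, gripper open.
Joint ranges: [-2.99, 2.99], [-0.89, 2.07], [0.3, 2.58], [-1.14, 4.28], [0, 2.63], [-3.12, 3.12]. Speed limits (rad/s): [2.57, 2.57, 3.01, 3.14, 3.14, 3.14].

INTERFACE

Orientations are given as a unit quaternion [w, x, y, z].
In Python, from bench import ctrl gives the robot as it stands. The module is installed in compiled form; this text tells all that it offers.
- The arm moves only by the tool drive_tool, never from a script. Its argument "deltas" is a list of rows, each an object with "slide": the shift along the tool's x, y, z as a fraction of full scale, a list of three; "delta_rot": the turn, a rotation vector about the tool's x, y, z as a fraction of full scale, a list of three; "hand": the opening, from 0 (shut) to 1 (fully open). In form: [{"slide": [tx, ty, tz], "delta_rot": [wx, wy, wz], "hand": hand}, ...]. A call has exactly 5 rows; each row shifts and turns the commanded pose from where the row before left it, along the tool's axes as they then stand; what a row does not reach is not made up. Full scale, the value 1, is 50 mm for a shift and 180 degrees for a turn. A row lasts 1/8 s, in which the tool goes at most 62.5 mm and 10.7 degrees, less where a joint would pass 70% of its speed; a pose out of reach is approached as far as the arm can. A call with a number of a shift or a turn outside -1 to 1 is refused whole. A call with a gripper value outside its range is refused whole. The fingers move at their own pace and stop on an object; the grip force is fixed at half the most. Time passes only in rows, so rows that do not move let the fingers close, or fill a call up. It gives the time, the measured TCP pose, the force and the opening at its end, in the units of the state.
- ctrl.get_obs(): the state, without advancing time (a new reading comes with each control period).
- ctrl.camera(name): name is "scene" or "side" or "wrist"; returns a dict with "frame" (480x640x3 uint8, red, green, blue), "mtx" (3x3 intrinsics, pixels), "R" (3x3) and "t" (3): a world point X has camera coordinates R X + t. Camera axes: x right, y down, z forward; pixel columns grow to the right and rows downward; lengths in m; the calibration is good to about 2 mm. The wrist camera is an equidistant fisheye: a pixel r from the principal point sees the ray r / f radians off the axis. A picture is of the moment at which its call begins. There is no depth.
- ctrl.hand_in(): hands the job in, once; it reports no verdict.
The state is a dict: "time_s": time; "q": joint angles; "dq": joint speeds; "joint_efforts": joint torques, N m; "eef_pos": TCP position; "eef_rot": TCP orientation; "wrist_force": force on the tool from outside, world axes, zero at the start; "torque": the same for the moment, N m; "opening": opening from 0.0 (shut) to 1.0 (fully open).
Only numpy, scipy, OpenCV 4.12 (cv2) and the standard library are available. Lean on these libraries where they do the work, as an engineer would, in place of code of your own. Each camera call takes 0.05 s, during which the arm holds its last target.

## Working session

There is one attempt and no reset: what is moved stays moved. The work goes in short steps, Python scripts to look and compute and a tool call to move; the robot and the scene stay as the last step left them, time stands still between calls to the robot, and variables do not carry over. Pictures are saved under pics/ and viewed, and the job is handed in when it is done.

Besides the shell and the picture viewer there is one more tool, called after ">>>" by a JSON object that holds its "api" and its "payload", one argument or row to a line. drive_tool: Moves the arm, as the interface text tells. Its arguments: {"type":"object","properties":{"deltas":{"type":"array","items":{"type":"object","properties":{"slide":{"type":"array","items":{"type":"number"}},"delta_rot":{"type":"array","items":{"type":"number"}},"hand":{"type":"number"}}}}},"required":["deltas"]}

```bash
mkdir -p pics; ls; python3 - <<'E'
from bench import ctrl
import cv2, numpy as np
print(ctrl.get_obs()); print(ctrl.tcp_to_grasp)
for n in ["scene","side","wrist"]:
    c=ctrl.camera(n); cv2.imwrite(f"pics/{n}0.png",c["frame"][:,:,::-1]); np.savez(f"pics/{n}0.npz",**c)
    print(n,c["mtx"].tolist(),c["R"].round(3).tolist(),c["t"].round(3).tolist(), (-c["R"].T@c["t"]).round(3))
E
```

```text
pics
{'time_s': 0.0, 'q': array([-1.30930621e+00,  1.81531501e-01,  1.60795964e+00, -2.65144512e-05,
        1.35377445e+00, -2.06286887e-01]), 'dq': array([ 0.00130135, -0.00154596, -0.0005379 , -0.00020404, -0.00061384,
       -0.00106593]), 'joint_efforts': array([-1.06701005e-03, -4.44867146e+01, -3.51340055e+01, -4.11013034e-04,
        9.06029425e-03, -1.38759754e-05]), 'eef_pos': array([ 0.25914651, -0.51270751,  0.23041287]), 'eef_rot': array([-8.35792285e-04,  9.72771541e-01,  2.31764600e-01, -3.60238674e-05]), 'wrist_force': array([-0.08586463,  0.36120109, -0.49065125]), 'torque': array([ 0.02337497, -0.04953795, -0.02310999]), 'opening': 1.005728427671194}
0.0187
scene [[522.2337063722936, 0.0, 315.0966301755895], [0.0, 522.2337063722936, 225.4745922625028], [0.0, 0.0, 1.0]] [[-0.472, 0.881, -0.005], [0.723, 0.384, -0.573], [-0.503, -0.274, -0.819]] [0.274, -0.297, 1.662] [1.181 0.329 1.192]
side [[576.9902968004254, 0.0, 322.35322067522054], [0.0, 576.9902968004254, 228.3401261579134], [0.0, 0.0, 1.0]] [[-0.757, -0.654, -0.016], [-0.403, 0.486, -0.775], [0.515, -0.58, -0.631]] [0.404, 0.35, 1.268] [-0.205  0.829  1.079]
wrist [[371.64829954431775, 0.0, 320.17956073088834], [0.0, 371.64829954431775, 234.6946867402521], [0.0, 0.0, 1.0]] [[0.451, -0.892, -0.002], [-0.851, -0.431, 0.3], [-0.268, -0.134, -0.954]] [-0.575, -0.038, 0.38] [ 0.329 -0.479  0.373]
```

View pics/scene0.png

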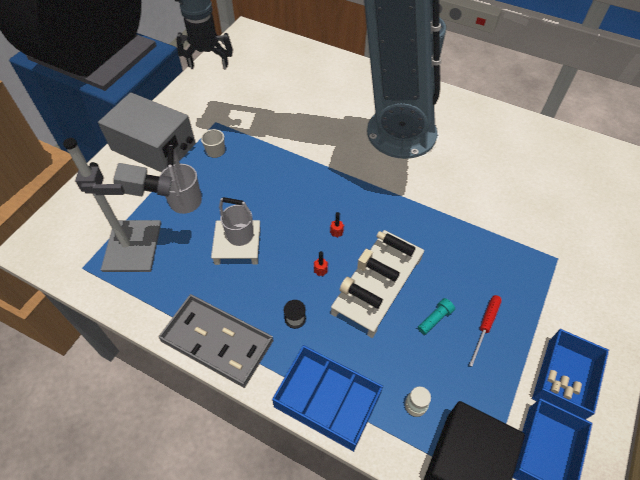

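View pics/side0.png

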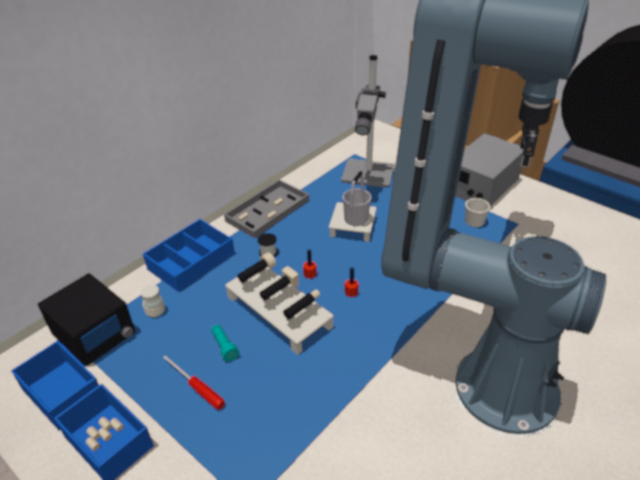

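View pics/wrist0.png

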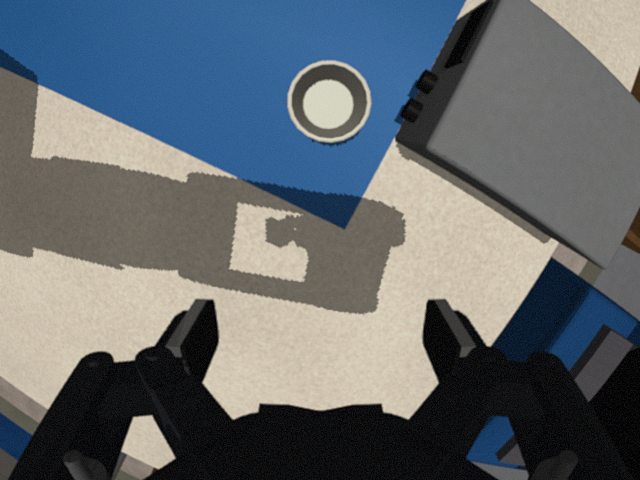

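The scene shows the small pot on the stage at about (237,225), with its bar near (232,201). A larger pot stands on the mat at (183,187) and the lens barrel is near (160,184). The rack's connectors are at (398,243), (380,267) and (362,293). I'll enlarge these areas.

```bash
cat > h.py <<'E'
import numpy as np, cv2
def crop(src,x0,y0,w,h,s,out):
    im=cv2.imread(src)[y0:y0+h,x0:x0+w]; im=cv2.resize(im,None,fx=s,fy=s,interpolation=cv2.INTER_CUBIC)
    st=10 if s>=5 else 20
    for x in range((x0//st+1)*st,x0+w,st):
        cv2.line(im,((x-x0)*s,0),((x-x0)*s,6),(0,255,255),1); cv2.putText(im,str(x),((x-x0)*s-10,16),0,.35,(0,255,255),1)
    for y in range((y0//st+1)*st,y0+h,st):
        cv2.line(im,(0,(y-y0)*s),(6,(y-y0)*s),(0,255,255),1); cv2.putText(im,str(y),(8,(y-y0)*s+4),0,.35,(0,255,255),1)
    cv2.imwrite(out,im)
def ray(c,uv,fish=False):
    K=c["mtx"]; d=np.array([(uv[0]-K[0,2])/K[0,0],(uv[1]-K[1,2])/K[1,1],1.])
    if fish:
        r=np.hypot(d[0],d[1]); d=np.array([d[0]/r*np.sin(r),d[1]/r*np.sin(r),np.cos(r)]) if r>1e-9 else np.array([0,0,1.])
    d/=np.linalg.norm(d); return -c["R"].T@c["t"], c["R"].T@d
def tri(*obs):
    A=np.zeros((3,3));b=np.zeros(3);
    rs=[ray(*o) for o in obs]
    for o,d in rs: P=np.eye(3)-np.outer(d,d);A+=P;b+=P@o
    X=np.linalg.solve(A,b); return X,[float(np.linalg.norm((np.eye(3)-np.outer(d,d))@(X-o))) for o,d in rs]
def atz(c,uv,z,fish=False):
    o,d=ray(c,uv,fish); return o+d*(z-o[2])/d[2]
def proj(c,X,fish=False):
    p=c["R"]@np.asarray(X)+c["t"];K=c["mtx"]
    if fish:
        r=np.hypot(p[0],p[1]);th=np.arctan2(r,p[2]);q=p[:2]/r*th
    else: q=p[:2]/p[2]
    return q*K[0,0]+K[:2,2]
def ld(n): return dict(np.load(f"pics/{n}.npz"))
def grab(n,tag):
    from bench import ctrl
    c=ctrl.camera(n); cv2.imwrite(f"pics/{n}{tag}.png",c["frame"][:,:,::-1]); np.savez(f"pics/{n}{tag}.npz",**c); return c
E
python3 - <<'E'
from h import *
crop("pics/scene0.png",60,130,210,150,3,"pics/s_st.png")
crop("pics/scene0.png",320,220,115,115,6,"pics/s_rk.png")
crop("pics/side0.png",300,40,130,210,3,"pics/d_st.png")
crop("pics/side0.png",210,240,140,115,5,"pics/d_rk.png")
E
```

```text
(no output)
```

View pics/s_st.png

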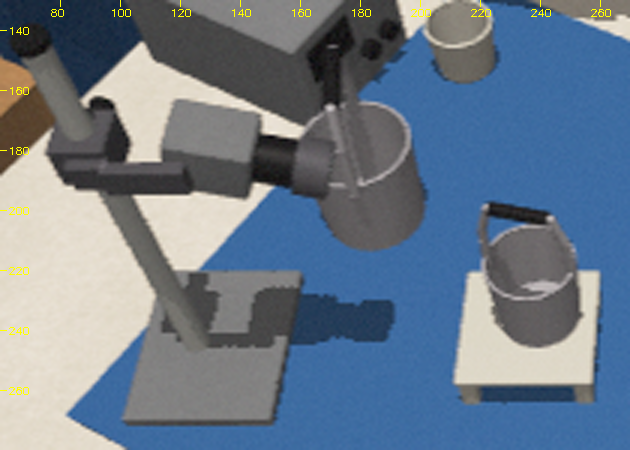

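View pics/s_rk.png

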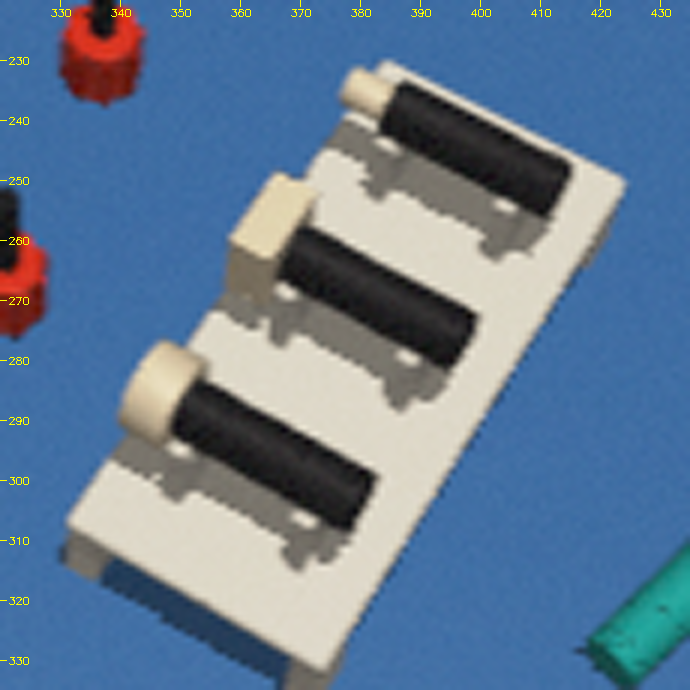

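View pics/d_st.png

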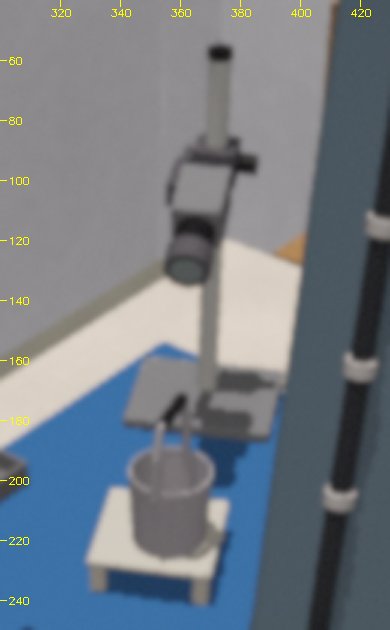

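View pics/d_rk.png

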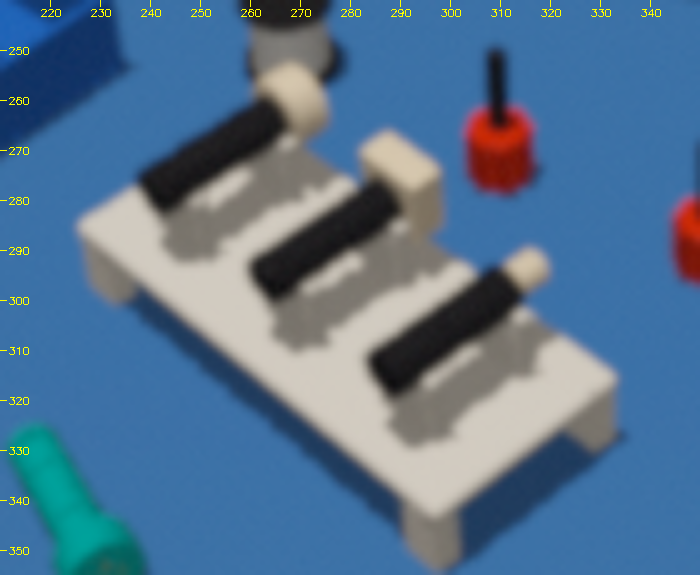

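```bash
python3 - <<'E'
from h import *
np.set_printoptions(precision=4,suppress=True)
s=ld("scene0");d=ld("side0")
print("stage corners scene");
S=[atz(s,p,.043) for p in [(217.3,220),(260,220.3),(259,259.3),(211.7,257.7)]]
for p in S: print(p)
print("side")
D=[atz(d,p,.043) for p in [(338.3,202.7),(376.3,206.7),(371,232.3),(329.3,228.3)]]
for p in D: print(p)
print(np.mean(S,0),np.mean(D,0))
print("bar",tri((s,(222.3,199.3)),(d,(361.3,172.7))),tri((s,(244,202.7)),(d,(356,180))))
print("lens",tri((s,(168,185.7)),(d,(362.3,129.5))))
print("post top",tri((s,(70,145)),(d,(373,57))))
# rack corners
def C6(x,y): return (320+x/6,220+y/6)
def C5(x,y): return (210+x/5,240+y/5)
print("rack sc",[atz(s,C6(*p),.048) for p in [(385,62),(626,183),(328,670),(68,522)]])
print("rack sd",[atz(d,C5(*p),.048) for p in [(78,228),(437,516),(617,378),(260,100)]])
# connectors: barrel silhouettes centreline rear end & collar joint
for n,a,b,c,e in [("round",(365,502),(190,410),(155,193),(270,118)),("square",(463,338),(298,252),(265,280),(385,200)),("nose",(557,188),(390,108),(385,375),(505,287))]:
    print(n,tri((s,C6(*a)),(d,C5(*c))),tri((s,C6(*b)),(d,C5(*e))))
# big pot
print("bigpot foot scene",atz(s,(60+375/3,130+220/3),.003), "rim center", atz(s,(60+357/3,130+145/3),.1))
E
```

```text
stage corners scene
[ 0.5835 -0.2988  0.043 ]
[ 0.53   -0.1961  0.043 ]
[ 0.6363 -0.1336  0.043 ]
[ 0.6895 -0.2438  0.043 ]
side
[ 0.6819 -0.2454  0.043 ]
[ 0.5821 -0.302   0.043 ]
[ 0.5221 -0.1965  0.043 ]
[ 0.6239 -0.1352  0.043 ]
[ 0.6098 -0.2181  0.043 ] [ 0.6025 -0.2198  0.043 ]
bar (array([ 0.5998, -0.246 ,  0.1851]), [0.0001996078280548863, 0.00019960782805490234]) (array([ 0.5836, -0.1958,  0.1901]), [0.004971463617801425, 0.004971463617801381])
lens (array([ 0.6682, -0.3367,  0.2576]), [0.0008405162924700954, 0.0008405162924702265])
post top (array([ 0.7521, -0.4871,  0.3992]), [0.0017288853609547527, 0.0017288853609547803])
rack sc [array([0.406 , 0.1147, 0.048 ]), array([0.4153, 0.2319, 0.048 ]), array([0.68  , 0.2116, 0.048 ]), array([0.6712, 0.0932, 0.048 ])]
rack sd [array([0.6735, 0.2123, 0.048 ]), array([0.4081, 0.2317, 0.048 ]), array([0.3992, 0.1148, 0.048 ]), array([0.6713, 0.0854, 0.048 ])]
round (array([0.6272, 0.1982, 0.0897]), [0.0015384536417629765, 0.001538453641763077]) (array([0.623 , 0.1216, 0.0888]), [0.00036480927416333126, 0.000364809274163387])
square (array([0.5428, 0.2042, 0.0901]), [0.00043843954381857784, 0.00043843954381850487]) (array([0.5368, 0.1284, 0.0896]), [0.0009266528317539485, 0.000926652831754045])
nose (array([0.4581, 0.2106, 0.0889]), [0.0003966169129302222, 0.0003966169129301245]) (array([0.4535, 0.1331, 0.0881]), [0.0005172529420032129, 0.0005172529420032347])
bigpot foot scene [ 0.5573 -0.4359  0.003 ] rim center [ 0.546  -0.4394  0.1   ]
```

```bash
cat >> h.py <<'E'
from scipy.spatial.transform import Rotation as Rn
def Rq(q): return Rn.from_quat([q[1],q[2],q[3],q[0]])
def down(yaw): # tool x at yaw, z down
    c,s=np.cos(yaw),np.sin(yaw); return Rn.from_matrix(np.array([[c,s,0],[s,-c,0],[0,0,-1.]]))
def plan(p1,R1,n,hand,p0=None,R0=None,nd=3):
    from bench import ctrl
    o=ctrl.get_obs()
    p=np.array(o["eef_pos"]) if p0 is None else np.array(p0); R=Rq(o["eef_rot"]) if R0 is None else R0
    p1=np.array(p1,float); a=np.array(p); rows=[]
    for i in range(n):
        k=n-i
        sl=R.inv().apply((p1-p)/k)/.05; dr=(R.inv()*R1).as_rotvec()/k/np.pi
        sl=np.round(sl,nd);dr=np.round(dr,nd+1)
        rows.append({"slide":(sl+0.).tolist(),"delta_rot":(dr+0.).tolist(),"hand":hand})
        p=p+R.apply(sl*.05);R=R*Rn.from_rotvec(dr*np.pi)
    for i in range(0,n,5): print("\n".join(str(r) for r in rows[i:i+5]),"\n")
    print("end",p.round(4)); return p,R
E
python3 - <<'E'
from h import *
plan((.55,-.17,.34),down(np.radians(108)),10,1)
E
```

```text
{'slide': [0.828, -0.35, -0.218], 'delta_rot': [0.0, 0.0, -0.0451], 'hand': 1}
{'slide': [0.87, -0.229, -0.218], 'delta_rot': [0.0, 0.0, -0.0451], 'hand': 1}
{'slide': [0.893, -0.104, -0.218], 'delta_rot': [0.0, -0.0001, -0.0451], 'hand': 1}
{'slide': [0.899, 0.023, -0.218], 'delta_rot': [0.0, 0.0, -0.0451], 'hand': 1}
{'slide': [0.887, 0.149, -0.219], 'delta_rot': [0.0, -0.0001, -0.0451], 'hand': 1} 

{'slide': [0.857, 0.273, -0.219], 'delta_rot': [0.0, -0.0001, -0.0451], 'hand': 1}
{'slide': [0.809, 0.391, -0.219], 'delta_rot': [-0.0001, 0.0, -0.0451], 'hand': 1}
{'slide': [0.746, 0.502, -0.219], 'delta_rot': [0.0, -0.0001, -0.0451], 'hand': 1}
{'slide': [0.668, 0.602, -0.219], 'delta_rot': [-0.0001, 0.0, -0.0452], 'hand': 1}
{'slide': [0.575, 0.69, -0.218], 'delta_rot': [0.0, -0.0001, -0.0451], 'hand': 1} 

end [ 0.55 -0.17  0.34]
```

>>> {"api": "drive_tool", "payload": {
  "deltas": [
    {"slide": [0.83, -0.35, -0.22], "delta_rot": [0, 0, -0.045], "hand": 1},
    {"slide": [0.87, -0.23, -0.22], "delta_rot": [0, 0, -0.045], "hand": 1},
    {"slide": [0.89, -0.1, -0.22], "delta_rot": [0, 0, -0.045], "hand": 1},
    {"slide": [0.9, 0.02, -0.22], "delta_rot": [0, 0, -0.045], "hand": 1},
    {"slide": [0.89, 0.15, -0.22], "delta_rot": [0, 0, -0.045], "hand": 1}
  ]
}}

```text
time_s: 0.78
eef_pos: [0.4056, -0.3405, 0.2864]
eef_rot: [-0.0, 0.831, 0.556, 0.0]
wrist_force: [0.5, -0.4, -0.5]
opening: 0.998
```

>>> {"api": "drive_tool", "payload": {
  "deltas": [
    {"slide": [0.86, 0.27, -0.22], "delta_rot": [0, 0, -0.045], "hand": 1},
    {"slide": [0.81, 0.39, -0.22], "delta_rot": [0, 0, -0.045], "hand": 1},
    {"slide": [0.75, 0.5, -0.22], "delta_rot": [0, 0, -0.045], "hand": 1},
    {"slide": [0.67, 0.6, -0.22], "delta_rot": [0, 0, -0.045], "hand": 1},
    {"slide": [0.57, 0.69, -0.22], "delta_rot": [0, 0, -0.045], "hand": 1}
  ]
}}

```text
time_s: 1.4
eef_pos: [0.5511, -0.1691, 0.3414]
eef_rot: [-0.0, 0.587, 0.809, -0.0]
wrist_force: [0.5, -1.0, -0.8]
opening: 1.002
```

```bash
python3 - <<'E'
from h import *
from bench import ctrl
for n in ["wrist","scene"]: grab(n,"1")
o=ctrl.get_obs(); print(o["time_s"],o["q"].round(3),o["eef_pos"].round(4),o["eef_rot"].round(4),o["wrist_force"].round(2))
E
```

```text
1.5 [-5.000e-01  1.150e-01  1.459e+00  1.000e-03  1.565e+00 -8.180e-01] [ 0.5527 -0.1672  0.3423] [8.000e-04 5.863e-01 8.101e-01 8.000e-04] [0.23 0.42 0.73]
```

View pics/wrist1.png

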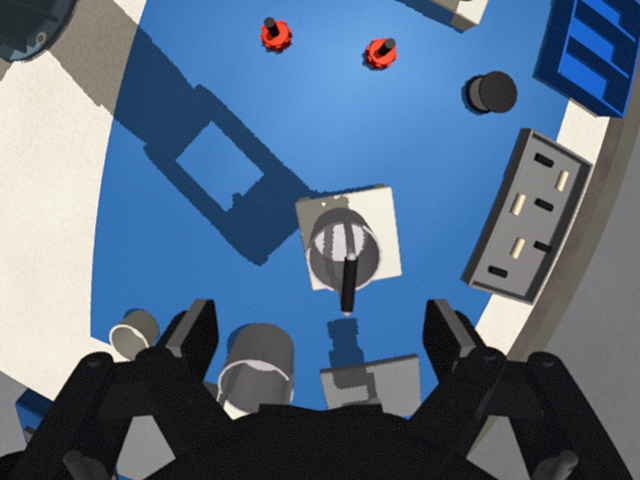

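View pics/scene1.png

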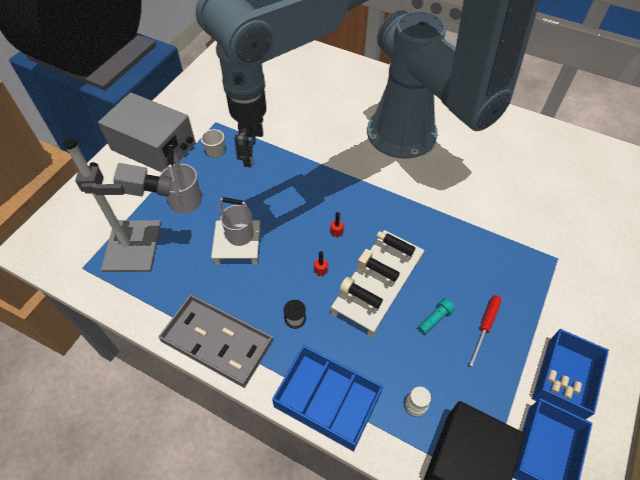

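```bash
python3 - <<'E'
from h import *
crop("pics/wrist1.png",280,170,135,160,4,"pics/w1c.png")
crop("pics/scene0.png",205,185,70,80,8,"pics/s_pot.png")
crop("pics/side0.png",320,160,70,80,7,"pics/d_pot.png")
E
```

```text
(no output)
```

View pics/w1c.png

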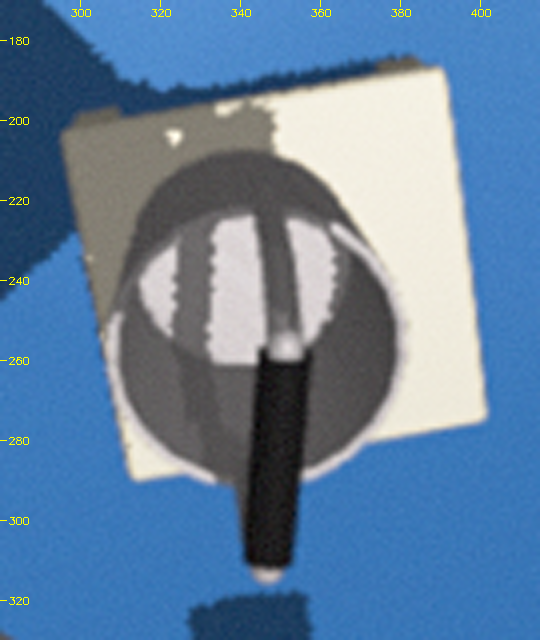

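View pics/s_pot.png

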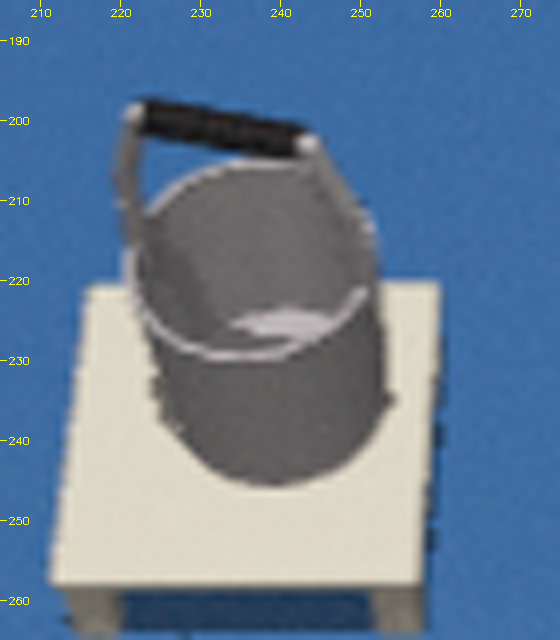

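View pics/d_pot.png

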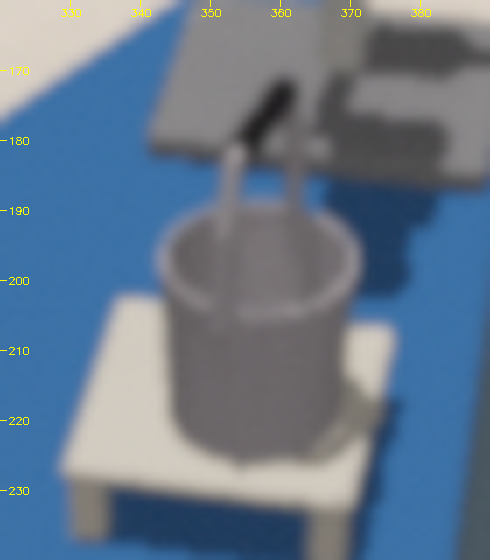

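```bash
python3 - <<'E'
from h import *
np.set_printoptions(precision=4,suppress=True)
s=ld("scene0");d=ld("side0");w=ld("wrist1")
def T(*o):
    X,e=tri(*o);print(X,np.round(e,4));return X
n=T((s,(243,202.3)),(d,(354.7,180)),(w,(350.5,258),True)); f=T((s,(223,198.6)),(d,(361,172.6)),(w,(347.3,311),True))
n2=T((s,(243,202.3)),(w,(350.5,258),True)); f2=T((s,(223,198.6)),(w,(347.3,311),True))
for a,b in ((n,f),(n2,f2)): v=b-a; print((a+b)/2,np.linalg.norm(v),np.degrees(np.arctan2(v[1],v[0])))
C=[atz(w,p,.043,True) for p in [(296,203),(390.5,187),(401,274),(313,289.5)]]
print(np.array(C),np.mean(C,0)); C=np.array(C); v=(C[2]+C[3]-C[0]-C[1]); print(np.degrees(np.arctan2(v[1],v[0]))); v=(C[1]+C[2]-C[0]-C[3]); print(np.degrees(np.arctan2(v[1],v[0])))
# rim in wrist: fit circle
print("rim sides",atz(w,(309,258),.123,True),atz(w,(379,258),.123,True))
E
```

```text
[ 0.5865 -0.1955  0.1915] [0.0025 0.0029 0.001 ]
[ 0.6005 -0.2444  0.1881] [0.0015 0.0018 0.0028]
[ 0.5874 -0.1945  0.1907] [0.0012 0.0012]
[ 0.6017 -0.2424  0.1929] [0.0012 0.0012]
[ 0.5935 -0.22    0.1898] 0.050936835508141674 -74.09931429132605
[ 0.5945 -0.2184  0.1918] 0.05003046106479214 -73.41672037519656
[[ 0.5309 -0.1989  0.043 ]
 [ 0.6337 -0.1439  0.043 ]
 [ 0.689  -0.2466  0.043 ]
 [ 0.5859 -0.3028  0.043 ]] [ 0.6099 -0.2231  0.043 ]
-61.92824719913345
28.3798460328364
rim sides [ 0.5604 -0.232   0.123 ] [ 0.6301 -0.2095  0.123 ]
```

```bash
python3 - <<'E'
from h import *
p,R=plan((.594,-.219,.30),down(np.radians(106.2)),2,1)
p,R=plan((.594,-.219,.170),down(np.radians(106.2)),6,1,p,R)
E
```

```text
{'slide': [-0.621, 0.23, 0.424], 'delta_rot': [0.0004, 0.0, 0.0056], 'hand': 1}
{'slide': [-0.616, 0.241, 0.424], 'delta_rot': [0.0003, 0.0001, 0.0056], 'hand': 1} 

end [ 0.594 -0.219  0.3  ]
{'slide': [0.0, 0.0, 0.433], 'delta_rot': [0.0, 0.0, 0.0], 'hand': 1}
{'slide': [0.0, 0.0, 0.433], 'delta_rot': [0.0, 0.0, 0.0], 'hand': 1}
{'slide': [0.0, 0.0, 0.433], 'delta_rot': [0.0, 0.0, 0.0], 'hand': 1}
{'slide': [0.0, 0.0, 0.434], 'delta_rot': [0.0, 0.0, 0.0], 'hand': 1}
{'slide': [0.0, 0.0, 0.433], 'delta_rot': [0.0, 0.0, 0.0], 'hand': 1} 

{'slide': [0.0, -0.001, 0.434], 'delta_rot': [0.0, 0.0, 0.0], 'hand': 1} 

end [ 0.594 -0.219  0.17 ]
```

>>> {"api": "drive_tool", "payload": {
  "deltas": [
    {"slide": [-0.62, 0.23, 0.42], "delta_rot": [0.0004, 0, 0.0056], "hand": 1},
    {"slide": [-0.62, 0.24, 0.42], "delta_rot": [0.0003, 0, 0.0056], "hand": 1},
    {"slide": [0, 0, 0.3], "delta_rot": [0, 0, 0], "hand": 1},
    {"slide": [0, 0, 0.3], "delta_rot": [0, 0, 0], "hand": 1},
    {"slide": [0, 0, 0], "delta_rot": [0, 0, 0], "hand": 1}
  ]
}}

```text
time_s: 2.12
eef_pos: [0.59, -0.2217, 0.2679]
eef_rot: [-0.002, 0.603, 0.798, -0.001]
wrist_force: [-0.9, -0.2, 0.2]
opening: 0.999
```

```bash
python3 - <<'E'
from h import *
from bench import ctrl
grab("wrist","2")
o=ctrl.get_obs(); print(o["time_s"],o["q"].round(3),o["eef_pos"].round(4),o["eef_rot"].round(4),o["wrist_force"].round(2))
crop("pics/wrist2.png",180,180,280,240,2,"pics/w2c.png")
E
```

```text
2.175 [-0.547  0.278  1.413 -0.002  1.453 -0.822] [ 0.5906 -0.222   0.2692] [-0.001   0.6032  0.7976 -0.0009] [0.29 0.82 0.93]
```

View pics/w2c.png

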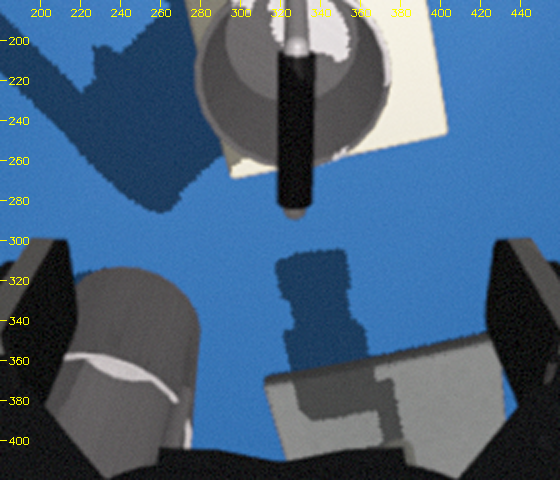

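```bash
python3 - <<'E'
from h import *
np.set_printoptions(precision=4,suppress=True)
s=ld("scene0");d=ld("side0");w=ld("wrist1");x=ld("wrist2")
def T(*o):
    X,e=tri(*o);print(X,np.round(e,4));return X
n=T((s,(243,202.3)),(d,(354.7,180)),(w,(350.5,258),True),(x,(327.8,206.5),True)); f=T((s,(223,198.6)),(d,(361,172.6)),(w,(347.3,311),True),(x,(327.3,283),True))
v=f-n;print((n+f)/2,np.linalg.norm(v),np.degrees(np.arctan2(v[1],v[0])))
n=atz(x,(327.8,206.5),.188,True);f=atz(x,(327.3,283),.188,True)
v=f-n;print((n+f)/2,np.linalg.norm(v),np.degrees(np.arctan2(v[1],v[0])))
from bench import ctrl
o=ctrl.get_obs();R=Rq(o["eef_rot"]);print(R.inv().apply((n+f)/2-o["eef_pos"]))
plan((.5935,-.2195,.170),down(np.radians(106)),5,1)
E
```

```text
[ 0.587  -0.1957  0.1914] [0.0026 0.0031 0.0006 0.0012]
[ 0.601  -0.2449  0.1881] [0.0022 0.0022 0.0022 0.0017]
[ 0.594  -0.2203  0.1897] 0.05126122995789523 -74.09436914542984
[ 0.5954 -0.2214  0.188 ] 0.05134320043135511 -74.17697467183748
[-0.0008  0.005   0.0812]
{'slide': [0.006, 0.015, 0.397], 'delta_rot': [-0.0002, 0.0, -0.0002], 'hand': 1}
{'slide': [0.006, 0.015, 0.397], 'delta_rot': [-0.0002, 0.0, -0.0002], 'hand': 1}
{'slide': [0.006, 0.014, 0.397], 'delta_rot': [-0.0001, -0.0001, -0.0002], 'hand': 1}
{'slide': [0.007, 0.014, 0.396], 'delta_rot': [-0.0002, 0.0, -0.0002], 'hand': 1}
{'slide': [0.007, 0.014, 0.397], 'delta_rot': [-0.0001, -0.0001, -0.0003], 'hand': 1} 

end [ 0.5935 -0.2195  0.17  ]
```

>>> {"api": "drive_tool", "payload": {
  "deltas": [
    {"slide": [0, 0.03, 0.4], "delta_rot": [0, 0, 0], "hand": 1},
    {"slide": [0, 0.03, 0.5], "delta_rot": [0, 0, 0], "hand": 1},
    {"slide": [0, 0.02, 0.5], "delta_rot": [0, 0, 0], "hand": 1},
    {"slide": [0, 0, 0.4], "delta_rot": [0, 0, 0], "hand": 1},
    {"slide": [0, 0, 0.16], "delta_rot": [0, 0, 0], "hand": 1}
  ]
}}

```text
time_s: 2.8
eef_pos: [0.5941, -0.221, 0.1695]
eef_rot: [-0.002, 0.603, 0.798, -0.001]
wrist_force: [-0.1, 0.9, 1.0]
opening: 1.003
```

```bash
python3 - <<'E'
from h import *
from bench import ctrl
grab("wrist","3"); grab("scene","3")
o=ctrl.get_obs(); print(o["time_s"],o["q"].round(3),o["dq"].round(3),o["eef_pos"].round(4),o["eef_rot"].round(4),o["wrist_force"].round(2))
crop("pics/wrist3.png",180,180,280,240,2,"pics/w3c.png")
crop("pics/scene3.png",150,110,130,160,4,"pics/s3c.png")
E
```

```text
2.9 [-0.542  0.368  1.501 -0.002  1.275 -0.817] [-0.    -0.02  -0.025  0.001  0.013  0.   ] [ 0.5944 -0.2213  0.1704] [-0.0014  0.6033  0.7975 -0.001 ] [-0.12  0.92  0.76]
```

View pics/w3c.png

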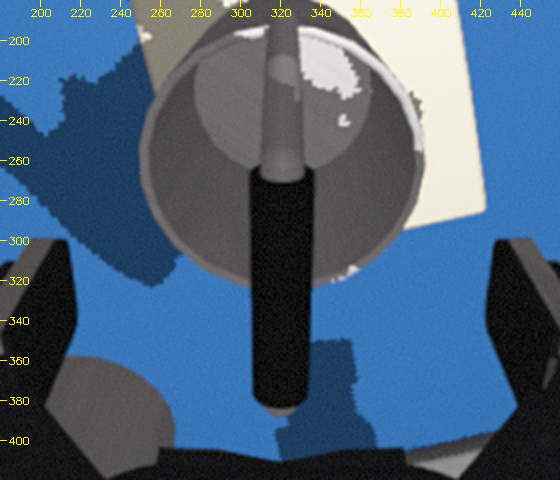

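View pics/s3c.png

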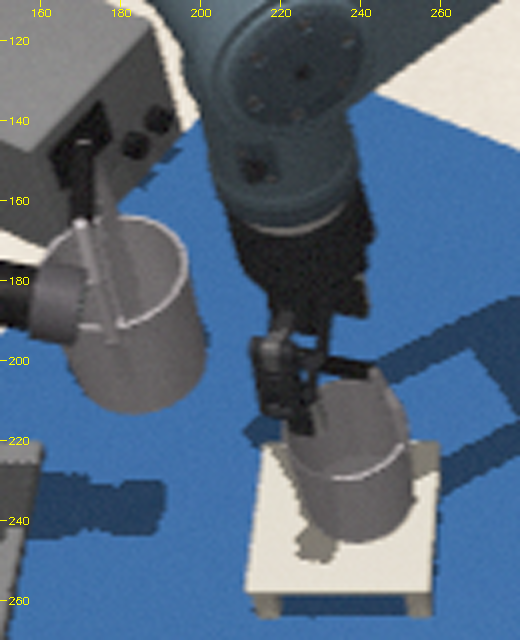

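>>> {"api": "drive_tool", "payload": {
  "deltas": [
    {"slide": [0, 0, 0], "delta_rot": [0, 0, 0], "hand": 0},
    {"slide": [0, 0, 0], "delta_rot": [0, 0, 0], "hand": 0},
    {"slide": [0, 0, 0], "delta_rot": [0, 0, 0], "hand": 0},
    {"slide": [0, 0, 0], "delta_rot": [0, 0, 0], "hand": 0},
    {"slide": [0, 0, 0], "delta_rot": [0, 0, 0], "hand": 0}
  ]
}}

```text
time_s: 3.52
eef_pos: [0.5949, -0.2218, 0.1717]
eef_rot: [-0.0, 0.603, 0.798, -0.001]
wrist_force: [-0.9, -0.6, 2.7]
opening: 0.113
```

```bash
python3 - <<'E'
from h import *
from bench import ctrl
grab("wrist","4")
o=ctrl.get_obs(); print(o["time_s"],o["dq"].round(3),o["eef_pos"].round(4),o["eef_rot"].round(4),o["wrist_force"].round(2),o["opening"])
crop("pics/wrist4.png",180,180,280,240,2,"pics/w4c.png")
E
```

```text
3.575 [ 0.001 -0.001 -0.     0.001  0.    -0.002] [ 0.5949 -0.2218  0.1717] [-4.000e-04  6.033e-01  7.975e-01 -1.000e-03] [-2.02 -0.7   2.49] 0.11505001801450811
```

View pics/w4c.png

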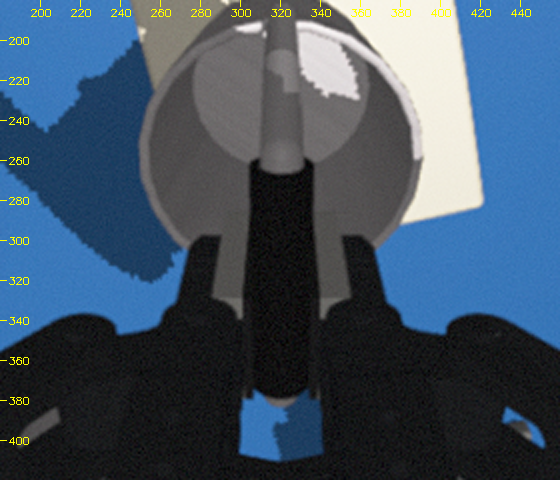

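>>> {"api": "drive_tool", "payload": {
  "deltas": [
    {"slide": [0, 0, -0.1], "delta_rot": [0, 0, 0], "hand": 0},
    {"slide": [0, 0, -0.2], "delta_rot": [0, 0, 0], "hand": 0},
    {"slide": [0, 0, -0.25], "delta_rot": [0, 0, 0], "hand": 0},
    {"slide": [0, 0, -0.25], "delta_rot": [0, 0, 0], "hand": 0},
    {"slide": [0, 0, -0.1], "delta_rot": [0, 0, 0], "hand": 0}
  ]
}}

```text
time_s: 4.2
eef_pos: [0.5956, -0.2219, 0.2181]
eef_rot: [0.001, 0.603, 0.798, -0.001]
wrist_force: [0.6, -0.4, -2.7]
opening: 0.114
```

```bash
python3 - <<'E'
from h import *
from bench import ctrl
grab("scene","5")
o=ctrl.get_obs(); print(o["time_s"],o["dq"].round(3),o["eef_pos"].round(4),o["eef_rot"].round(4),o["wrist_force"].round(2),o["opening"])
crop("pics/scene5.png",150,110,130,160,4,"pics/s5c.png")
E
```

```text
4.25 [-0.     0.011  0.012  0.    -0.017  0.001] [ 0.5956 -0.2219  0.2182] [ 6.000e-04  6.033e-01  7.975e-01 -7.000e-04] [ 0.4  -0.99 -3.07] 0.11445010252270008
```

View pics/s5c.png

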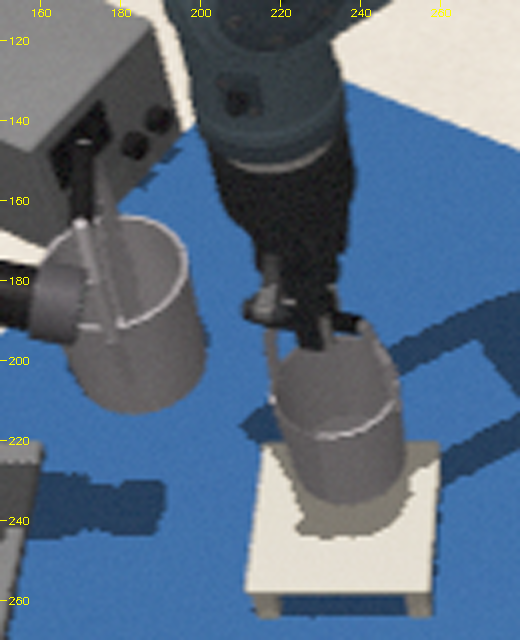

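>>> {"api": "drive_tool", "payload": {
  "deltas": [
    {"slide": [-0.05, -0.25, 0], "delta_rot": [0, 0, 0], "hand": 0},
    {"slide": [-0.11, -0.5, 0], "delta_rot": [0, 0, 0], "hand": 0},
    {"slide": [-0.11, -0.55, 0], "delta_rot": [0, 0, 0], "hand": 0},
    {"slide": [-0.11, -0.45, 0], "delta_rot": [0, 0, 0], "hand": 0},
    {"slide": [-0.05, -0.2, 0], "delta_rot": [0, 0, 0], "hand": 0}
  ]
}}

```text
time_s: 4.88
eef_pos: [0.5055, -0.2695, 0.2163]
eef_rot: [-0.001, 0.604, 0.797, -0.001]
wrist_force: [-0.4, -0.2, -3.6]
opening: 0.118
```

>>> {"api": "drive_tool", "payload": {
  "deltas": [
    {"slide": [0, 0, 0.2], "delta_rot": [0, 0, 0], "hand": 0},
    {"slide": [0, 0, 0.35], "delta_rot": [0, 0, 0], "hand": 0},
    {"slide": [0, 0, 0.4], "delta_rot": [0, 0, 0], "hand": 0},
    {"slide": [0, 0, 0.25], "delta_rot": [0, 0, 0], "hand": 0},
    {"slide": [0, 0, 0.1], "delta_rot": [0, 0, 0], "hand": 0}
  ]
}}

```text
time_s: 5.5
eef_pos: [0.5065, -0.268, 0.1498]
eef_rot: [-0.002, 0.603, 0.798, -0.001]
wrist_force: [-0.2, 0.1, -2.7]
opening: 0.116
```

```bash
python3 - <<'E'
from h import *
from bench import ctrl
grab("scene","6");grab("wrist","6")
o=ctrl.get_obs(); print(o["time_s"],o["dq"].round(3),o["eef_pos"].round(4),o["eef_rot"].round(4),o["wrist_force"].round(2),o["opening"])
crop("pics/scene6.png",150,90,130,180,4,"pics/s6c.png")
E
```

```text
5.6 [-0.002 -0.017 -0.014 -0.     0.011  0.002] [ 0.5068 -0.2684  0.1507] [-0.0012  0.6031  0.7976 -0.0008] [-0.18  0.25 -2.55] 0.11195678373338401
```

View pics/s6c.png

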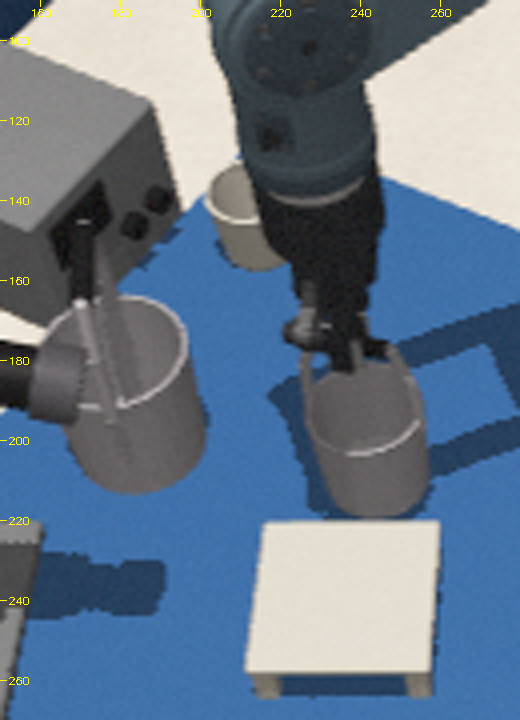

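View pics/wrist6.png

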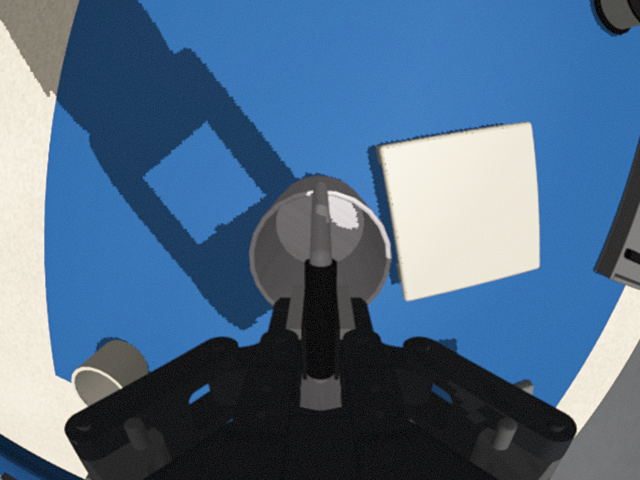

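>>> {"api": "drive_tool", "payload": {
  "deltas": [
    {"slide": [0, 0, 0.14], "delta_rot": [0, 0, 0], "hand": 0},
    {"slide": [0, 0, 0.1], "delta_rot": [0, 0, 0], "hand": 0},
    {"slide": [0, 0, 0.06], "delta_rot": [0, 0, 0], "hand": 0},
    {"slide": [0, 0, 0.04], "delta_rot": [0, 0, 0], "hand": 0},
    {"slide": [0, 0, 0], "delta_rot": [0, 0, 0], "hand": 0}
  ]
}}

```text
time_s: 6.22
eef_pos: [0.5067, -0.2688, 0.1344]
eef_rot: [-0.001, 0.603, 0.798, -0.001]
wrist_force: [0.6, -0.2, -3.5]
opening: 0.115
```

>>> {"api": "drive_tool", "payload": {
  "deltas": [
    {"slide": [0, 0, 0.03], "delta_rot": [0, 0, 0], "hand": 0},
    {"slide": [0, 0, 0.02], "delta_rot": [0, 0, 0], "hand": 0},
    {"slide": [0, 0, 0], "delta_rot": [0, 0, 0], "hand": 0},
    {"slide": [0, 0, 0], "delta_rot": [0, 0, 0], "hand": 0},
    {"slide": [0, 0, 0], "delta_rot": [0, 0, 0], "hand": 0}
  ]
}}

```text
time_s: 6.85
eef_pos: [0.5068, -0.2689, 0.132]
eef_rot: [-0.001, 0.603, 0.798, -0.001]
wrist_force: [1.1, -0.1, -3.3]
opening: 0.118
```

>>> {"api": "drive_tool", "payload": {
  "deltas": [
    {"slide": [0, 0, 0.02], "delta_rot": [0, 0, 0], "hand": 0},
    {"slide": [0, 0, 0], "delta_rot": [0, 0, 0], "hand": 0},
    {"slide": [0, 0, 0.01], "delta_rot": [0, 0, 0], "hand": 0},
    {"slide": [0, 0, 0], "delta_rot": [0, 0, 0], "hand": 0},
    {"slide": [0, 0, 0], "delta_rot": [0, 0, 0], "hand": 0}
  ]
}}

```text
time_s: 7.48
eef_pos: [0.5073, -0.2694, 0.1319]
eef_rot: [0.0, 0.603, 0.798, -0.001]
wrist_force: [-3.6, 0.8, 7.7]
opening: 0.116
```

>>> {"api": "drive_tool", "payload": {
  "deltas": [
    {"slide": [0, 0, -0.01], "delta_rot": [0, 0, 0], "hand": 0},
    {"slide": [0, 0, 0], "delta_rot": [0, 0, 0], "hand": 0.2},
    {"slide": [0, 0, 0], "delta_rot": [0, 0, 0], "hand": 0.5},
    {"slide": [0, 0, 0], "delta_rot": [0, 0, 0], "hand": 1},
    {"slide": [0, 0, 0], "delta_rot": [0, 0, 0], "hand": 1}
  ]
}}

```text
time_s: 8.1
eef_pos: [0.5067, -0.2688, 0.1308]
eef_rot: [-0.001, 0.603, 0.798, -0.001]
wrist_force: [-1.1, 0.7, 0.1]
opening: 0.829
```

```bash
python3 - <<'E'
from h import *
from bench import ctrl
grab("scene","7");grab("wrist","7")
o=ctrl.get_obs(); print(o["time_s"],o["dq"].round(3),o["eef_pos"].round(4),o["eef_rot"].round(4),o["wrist_force"].round(2),o["opening"])
crop("pics/scene7.png",150,90,130,180,4,"pics/s7c.png")
E
```

```text
8.2 [-0.     0.    -0.002 -0.001 -0.     0.002] [ 0.5068 -0.2688  0.1309] [-7.000e-04  6.033e-01  7.975e-01 -9.000e-04] [-0.06 -0.11  0.49] 0.9840177866047582
```

View pics/s7c.png

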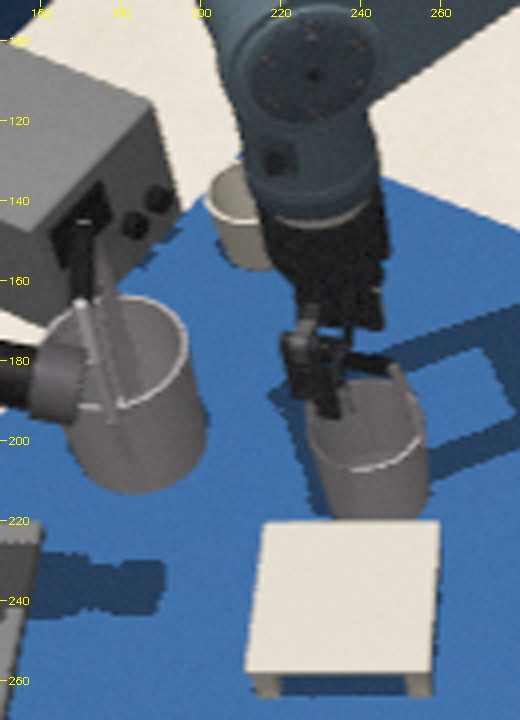

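View pics/wrist7.png

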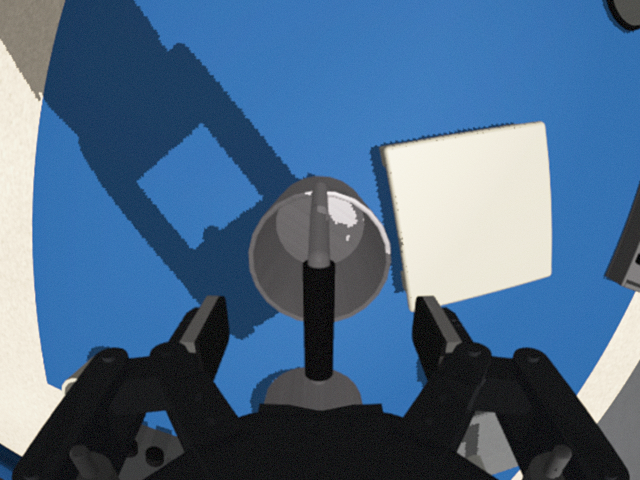

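>>> {"api": "drive_tool", "payload": {
  "deltas": [
    {"slide": [0, 0, -0.2], "delta_rot": [0, 0, 0], "hand": 1},
    {"slide": [0, 0, -0.5], "delta_rot": [0, 0, 0], "hand": 1},
    {"slide": [0, 0, -0.8], "delta_rot": [0, 0, 0], "hand": 1},
    {"slide": [0, 0, -1], "delta_rot": [0, 0, 0], "hand": 1},
    {"slide": [0, 0, -1], "delta_rot": [0, 0, 0], "hand": 1}
  ]
}}

```text
time_s: 8.82
eef_pos: [0.507, -0.2686, 0.3084]
eef_rot: [-0.0, 0.603, 0.798, -0.001]
wrist_force: [0.3, 0.3, 0.1]
opening: 0.999
```

```bash
python3 - <<'E'
from h import *
plan((.53,-.255,.37),down(np.radians(28)),10,1,(.507,-.269,.306))
E
```

```text
{'slide': [0.014, 0.052, -0.128], 'delta_rot': [0.0, 0.0001, 0.0432], 'hand': 1}
{'slide': [0.021, 0.049, -0.128], 'delta_rot': [0.0, 0.0001, 0.0432], 'hand': 1}
{'slide': [0.028, 0.046, -0.128], 'delta_rot': [0.0, 0.0001, 0.0432], 'hand': 1}
{'slide': [0.034, 0.042, -0.128], 'delta_rot': [-0.0001, 0.0, 0.0432], 'hand': 1}
{'slide': [0.039, 0.037, -0.128], 'delta_rot': [0.0, 0.0001, 0.0432], 'hand': 1} 

{'slide': [0.044, 0.031, -0.128], 'delta_rot': [-0.0001, 0.0, 0.0432], 'hand': 1}
{'slide': [0.047, 0.025, -0.128], 'delta_rot': [0.0, 0.0001, 0.0432], 'hand': 1}
{'slide': [0.051, 0.018, -0.128], 'delta_rot': [-0.0001, 0.0, 0.0433], 'hand': 1}
{'slide': [0.052, 0.011, -0.128], 'delta_rot': [0.0, 0.0001, 0.0432], 'hand': 1}
{'slide': [0.054, 0.004, -0.129], 'delta_rot': [-0.0001, 0.0, 0.0433], 'hand': 1} 

end [ 0.53  -0.255  0.37 ]
```

>>> {"api": "drive_tool", "payload": {
  "deltas": [
    {"slide": [0.01, 0.05, -0.13], "delta_rot": [0, 0, 0.043], "hand": 1},
    {"slide": [0.02, 0.05, -0.13], "delta_rot": [0, 0, 0.043], "hand": 1},
    {"slide": [0.03, 0.05, -0.13], "delta_rot": [0, 0, 0.043], "hand": 1},
    {"slide": [0.03, 0.04, -0.13], "delta_rot": [0, 0, 0.043], "hand": 1},
    {"slide": [0.04, 0.04, -0.13], "delta_rot": [0, 0, 0.043], "hand": 1}
  ]
}}

```text
time_s: 9.45
eef_pos: [0.519, -0.262, 0.3396]
eef_rot: [0.0, 0.835, 0.551, -0.001]
wrist_force: [0.4, -0.5, -0.2]
opening: 1.001
```

>>> {"api": "drive_tool", "payload": {
  "deltas": [
    {"slide": [0.04, 0.03, -0.13], "delta_rot": [0, 0, 0.043], "hand": 1},
    {"slide": [0.05, 0.02, -0.13], "delta_rot": [0, 0, 0.043], "hand": 1},
    {"slide": [0.05, 0.02, -0.13], "delta_rot": [0, 0, 0.043], "hand": 1},
    {"slide": [0.05, 0.01, -0.13], "delta_rot": [0, 0, 0.043], "hand": 1},
    {"slide": [0.03, 0, -0.05], "delta_rot": [0, 0, 0.043], "hand": 1}
  ]
}}

```text
time_s: 10.07
eef_pos: [0.5291, -0.2555, 0.3683]
eef_rot: [0.001, 0.97, 0.243, -0.001]
wrist_force: [0.1, 1.1, 0.1]
opening: 1.0
```

```bash
python3 - <<'E'
from h import *
from bench import ctrl
grab("wrist","8"); grab("scene","8")
o=ctrl.get_obs(); print(o["time_s"],o["q"].round(2),o["dq"].round(3),o["eef_pos"].round(4),o["eef_rot"].round(4))
E
```

```text
10.175 [-0.65  0.13  1.39 -0.    1.62  0.43] [-0.003  0.005  0.012 -0.001 -0.006 -0.115] [ 0.5292 -0.2555  0.3681] [ 6.000e-04  9.696e-01  2.449e-01 -6.000e-04]
```

View pics/wrist8.png

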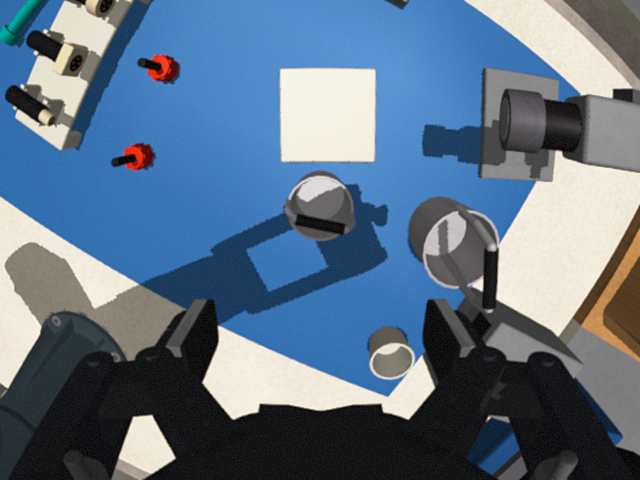

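View pics/scene8.png

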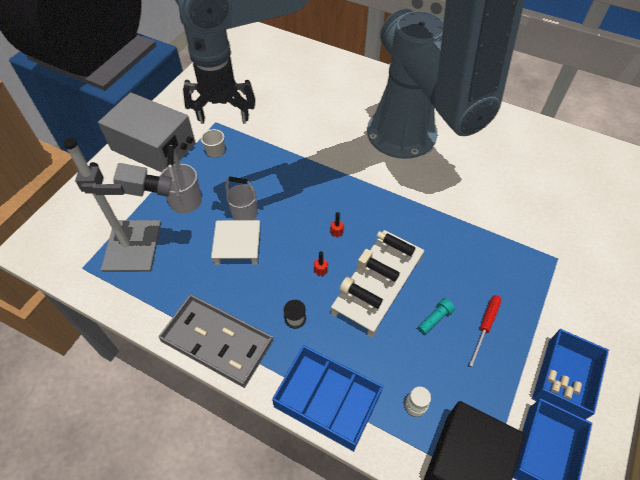

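>>> {"api": "drive_tool", "payload": {
  "deltas": [
    {"slide": [0.3, 0, 0.2], "delta_rot": [0, 0, 0], "hand": 1},
    {"slide": [0.5, 0, 0.3], "delta_rot": [0, 0, 0], "hand": 1},
    {"slide": [0.6, 0, 0.3], "delta_rot": [0, 0, 0], "hand": 1},
    {"slide": [0.4, 0, 0.2], "delta_rot": [0, 0, 0], "hand": 1},
    {"slide": [0, 0, 0], "delta_rot": [0, 0, 0], "hand": 1}
  ]
}}

```text
time_s: 10.8
eef_pos: [0.6085, -0.2114, 0.3148]
eef_rot: [-0.001, 0.969, 0.247, -0.002]
wrist_force: [-0.7, -0.1, 0.1]
opening: 1.0
```

```bash
python3 - <<'E'
from h import *
from bench import ctrl
grab("wrist","9")
o=ctrl.get_obs(); print(o["time_s"],o["q"].round(2),o["dq"].round(3),o["eef_pos"].round(4),o["eef_rot"].round(4))
crop("pics/wrist8.png",470,60,170,130,4,"pics/w8c.png")
E
```

```text
10.85 [-0.52  0.28  1.31 -0.    1.55  0.55] [-0.021 -0.029 -0.005 -0.005  0.004  0.   ] [ 0.6082 -0.2123  0.3159] [-4.000e-04  9.692e-01  2.461e-01 -1.800e-03]
```

View pics/wrist9.png

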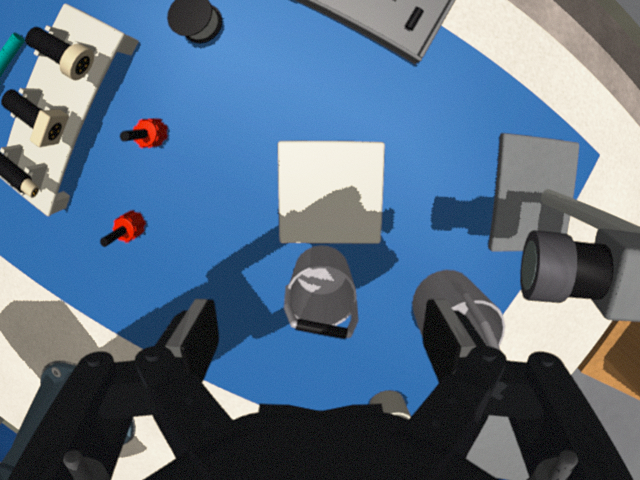

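View pics/w8c.png

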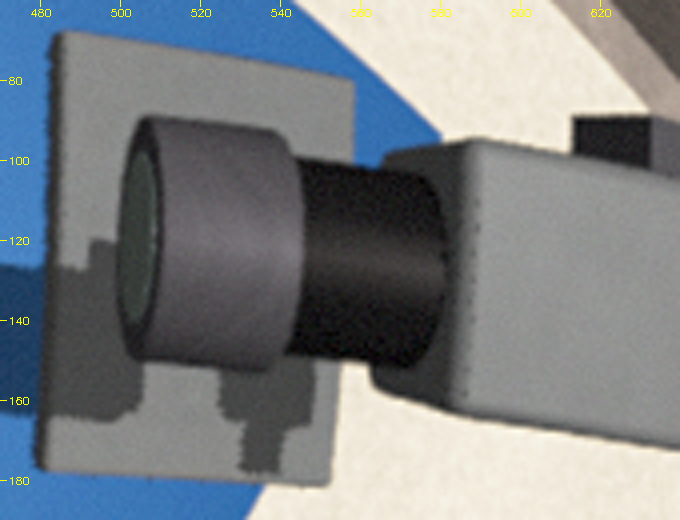

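```bash
python3 - <<'E'
from h import *
crop("pics/wrist9.png",500,210,140,120,5,"pics/w9c.png")
E
```

```text
(no output)
```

View pics/w9c.png

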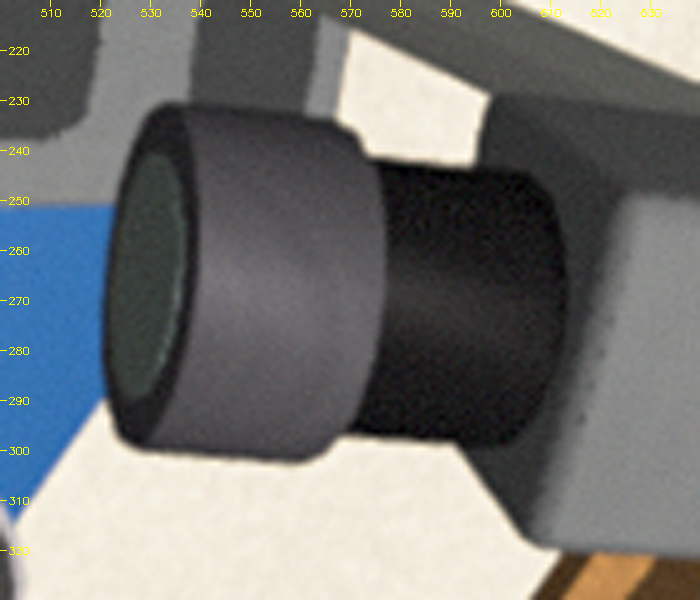

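```bash
cat > fit.py <<'E'
from h import *
from scipy.optimize import least_squares
np.set_printoptions(precision=4,suppress=True)
w8=ld("wrist8");w9=ld("wrist9")
a8=lambda L:[(470+x/4,60+y/4) for x,y in L]
a9=lambda L:[(500+x/5,210+y/5) for x,y in L]
rim=[(w8,a8([(152,116),(128,165),(119,240),(124,310),(145,357)])),(w9,a9([(165,103),(130,160),(112,230),(102,300),(115,420),(140,449)]))]
gl=[(w8,a8([(143,152),(122,240),(160,230),(138,322)])),(w9,a9([(157,152),(108,310),(187,240),(135,399),(178,330),(125,210)]))]
sil=[(w8,a8([(170,117),(210,122),(270,128),(170,361),(210,366),(255,371)])),(w9,a9([(200,104),(260,110),(330,118),(170,453),(230,458),(295,463)]))]
sil2=[(w8,a8([(315,158),(370,166),(415,172),(305,355),(350,362),(400,368)])),(w9,a9([(380,159),(450,165),(515,171),(350,436),(420,441),(480,445)]))]
def axes(az,ti): # back into camera: level azimuth az, upward by ti
    x=np.array([np.cos(az)*np.cos(ti),np.sin(az)*np.cos(ti),np.sin(ti)]);y=np.array([-np.sin(az),np.cos(az),0]);return x,y,np.cross(x,y)
def circ(c,C,x,y,z,r):
    t=np.linspace(0,2*np.pi,360,endpoint=False); return np.array([proj(c,C+r*(np.cos(a)*y+np.sin(a)*z),True) for a in t])
def res(p,parts=False,az=None):
    C=p[:3];x,y,z=axes(p[3],p[4]);r=[]
    for grp,R in ((rim,.023),(gl,p[5])):
        for c,L in grp:
            q=circ(c,C,x,y,z,R)
            for u in L: r.append(np.min(np.linalg.norm(q-u,axis=1)))
    for grp,R in ((sil,.023),(sil2,p[6])):
        for c,L in grp:
            for u in L:
                o,d=ray(c,u,True);n=np.cross(d,x);n/=np.linalg.norm(n);dist=abs((C-o)@n)
                r.append((dist-R)/np.linalg.norm(C-o)*371)
    if az is not None: r.append((p[3]-az)/.02)
    return np.array(r)
if __name__=="__main__":
    for az in (None,np.radians(-61.9)):
        s=least_squares(res,[.668,-.337,.258,np.radians(-62),.25,.017,.02],kwargs=dict(az=az),x_scale=[.01,.01,.01,.1,.1,.01,.01],loss="soft_l1")
        p=s.x;print(p,"az deg",np.degrees(p[3]),"rms",np.sqrt(np.mean(s.fun**2)),np.abs(s.fun).max())
        J=s.jac;print("sd",np.sqrt(np.diag(np.linalg.inv(J.T@J)))*.5)
        x,y,z=axes(p[3],p[4]);print("focus",p[:3]-.1*x)
        sc=ld("scene0");sd=ld("side0");print(proj(sc,p[:3]),proj(sd,p[:3]))
    c=np.array([.608,-.2215]);v=p[:2]-c;print("lens from stage",np.linalg.norm(v),np.degrees(np.arctan2(v[1],v[0])))
E
python3 fit.py
python3 - <<'E'
from h import *
np.set_printoptions(precision=4,suppress=True)
for w,L in (("wrist8",[(281,69),(375,69),(375,162),(281,162)]),("wrist9",[(279,141),(384,143),(384,243),(278,242)])):
    C=np.array([atz(ld(w),p,.043,True) for p in L]);v=C[1]+C[2]-C[0]-C[3];u=C[2]+C[3]-C[0]-C[1]
    print(C.mean(0),np.degrees(np.arctan2(v[1],v[0])),np.degrees(np.arctan2(-u[1],-u[0])))
E
```

```text
[ 0.6689 -0.3347  0.2577 -1.078   0.294   0.0162  0.0185] az deg -61.76489091642201 rms 0.4952331032549251 1.6588176579398566
sd [0.0001 0.0002 0.0003 0.0038 0.0076 0.0002 0.0001]
focus [ 0.6236 -0.2503  0.2287]
[168.7264 186.5268] [361.8763 129.4714]
[ 0.6689 -0.3346  0.2577 -1.0784  0.2936  0.0162  0.0185] az deg -61.78793415786902 rms 0.4898480534490534 1.6528702472200716
sd [0.0001 0.0002 0.0003 0.0038 0.0079 0.0002 0.0001]
focus [ 0.6236 -0.2503  0.2288]
[168.73   186.5245] [361.8697 129.465 ]
lens from stage 0.1284704304774083 -61.71922961231354
[ 0.6097 -0.225   0.043 ] -61.57541072889792 28.276079956120295
[ 0.6107 -0.225   0.043 ] -62.081728227431526 28.707362677210494
```

The fit gives lens (0.669, -0.335, 0.258), azimuth -61.8° and tilt 0.294 rad. That agrees with the scene and side views. In wrist8 the pot stands upright beside the stage at about (320,205). Next is the rack.

```bash
python3 - <<'E'
from h import *
plan((.625,.155,.215),down(np.radians(86)),10,.7)
E
```

```text
{'slide': [0.381, -0.629, 0.202], 'delta_rot': [-0.0001, 0.0001, -0.0319], 'hand': 0.7}
{'slide': [0.442, -0.588, 0.201], 'delta_rot': [-0.0001, 0.0001, -0.032], 'hand': 0.7}
{'slide': [0.498, -0.541, 0.201], 'delta_rot': [-0.0001, 0.0001, -0.0319], 'hand': 0.7}
{'slide': [0.55, -0.488, 0.202], 'delta_rot': [-0.0001, 0.0001, -0.032], 'hand': 0.7}
{'slide': [0.596, -0.431, 0.201], 'delta_rot': [-0.0001, 0.0001, -0.0319], 'hand': 0.7} 

{'slide': [0.636, -0.369, 0.202], 'delta_rot': [-0.0001, 0.0, -0.032], 'hand': 0.7}
{'slide': [0.67, -0.303, 0.201], 'delta_rot': [-0.0001, 0.0001, -0.0319], 'hand': 0.7}
{'slide': [0.697, -0.235, 0.202], 'delta_rot': [-0.0001, 0.0, -0.032], 'hand': 0.7}
{'slide': [0.717, -0.164, 0.202], 'delta_rot': [-0.0001, 0.0001, -0.0319], 'hand': 0.7}
{'slide': [0.729, -0.091, 0.201], 'delta_rot': [0.0, 0.0, -0.032], 'hand': 0.7} 

end [0.625 0.155 0.215]
```

>>> {"api": "drive_tool", "payload": {
  "deltas": [
    {"slide": [0.38, -0.63, 0.1], "delta_rot": [0, 0, -0.032], "hand": 0.7},
    {"slide": [0.44, -0.59, 0.2], "delta_rot": [0, 0, -0.032], "hand": 0.7},
    {"slide": [0.5, -0.54, 0.2], "delta_rot": [0, 0, -0.032], "hand": 0.7},
    {"slide": [0.55, -0.49, 0.2], "delta_rot": [0, 0, -0.032], "hand": 0.7},
    {"slide": [0.6, -0.43, 0.2], "delta_rot": [0, 0, -0.032], "hand": 0.7}
  ]
}}

```text
time_s: 11.48
eef_pos: [0.6167, -0.0287, 0.2725]
eef_rot: [0.001, 0.877, 0.48, -0.001]
wrist_force: [0.2, 0.1, 0.4]
opening: 0.705
```

>>> {"api": "drive_tool", "payload": {
  "deltas": [
    {"slide": [0.64, -0.37, 0.2], "delta_rot": [0, 0, -0.032], "hand": 0.7},
    {"slide": [0.67, -0.3, 0.2], "delta_rot": [0, 0, -0.032], "hand": 0.7},
    {"slide": [0.7, -0.23, 0.2], "delta_rot": [0, 0, -0.032], "hand": 0.7},
    {"slide": [0.72, -0.16, 0.2], "delta_rot": [0, 0, -0.032], "hand": 0.7},
    {"slide": [0.73, -0.09, 0.2], "delta_rot": [0, 0, -0.032], "hand": 0.7}
  ]
}}

```text
time_s: 12.1
eef_pos: [0.6264, 0.1552, 0.2224]
eef_rot: [0.0, 0.73, 0.683, -0.0]
wrist_force: [0.3, 0.2, -0.6]
opening: 0.702
```

```bash
python3 - <<'E'
from h import *
from bench import ctrl
grab("wrist","10"); 
o=ctrl.get_obs(); print(o["time_s"],o["q"].round(2),o["dq"].round(3),o["eef_pos"].round(4),o["eef_rot"].round(4))
E
```

```text
12.15 [0.07 0.34 1.43 0.   1.37 0.13] [-0.034 -0.014  0.026 -0.009  0.026  0.062] [0.6252 0.1597 0.2207] [-1.600e-03  7.281e-01  6.855e-01 -4.000e-04]
```

View pics/wrist10.png

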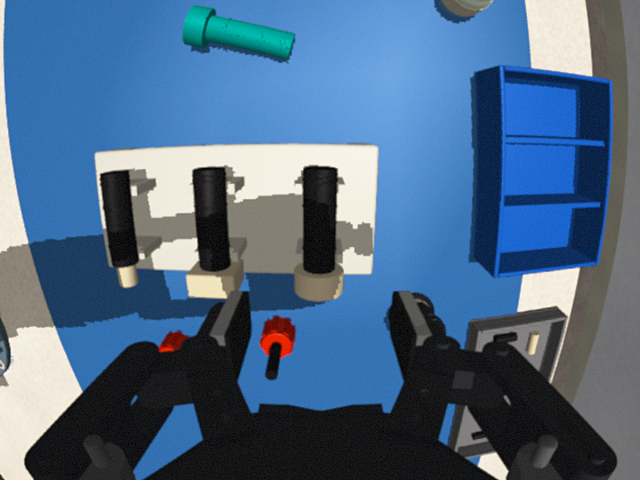

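```bash
python3 - <<'E'
from h import *
crop("pics/wrist10.png",270,140,120,170,4,"pics/w10c.png")
crop("pics/wrist9.png",0,0,120,120,5,"pics/w9r.png")
E
```

```text
(no output)
```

View pics/w10c.png

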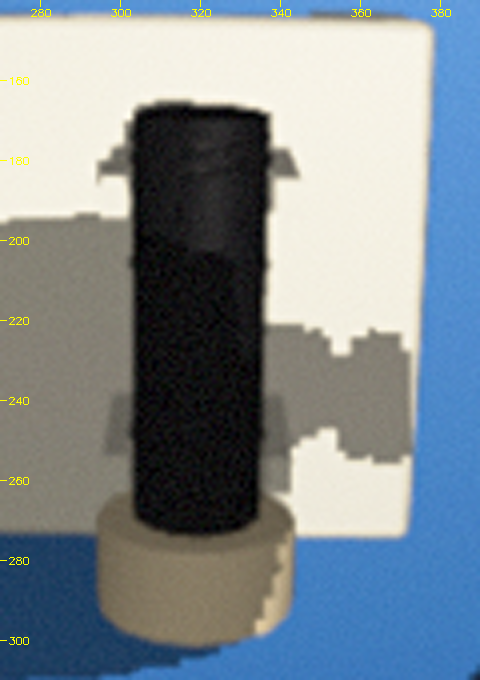

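View pics/w9r.png

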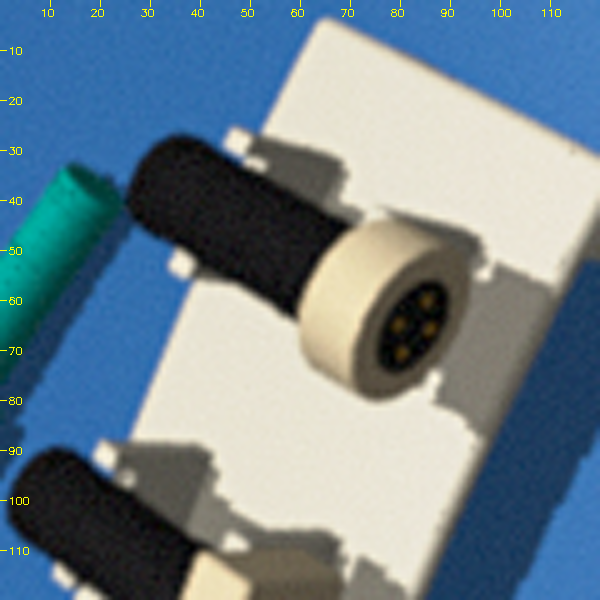

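```bash
python3 - <<'E'
from h import *
from scipy.optimize import least_squares
np.set_printoptions(precision=4,suppress=True)
w10=ld("wrist10");w9=ld("wrist9");sc=ld("scene0");sd=ld("side0")
S=[(w10,True,[(270+x/4,140+y/4) for x,y in [(135,130),(134,300),(134,490),(268,130),(265,300),(260,490)]]),
(sc,False,[(320+x/6,220+y/6) for x,y in [(215,384),(300,430),(370,470),(185,432),(260,478),(340,526)]]),
(sd,False,[(210+x/5,240+y/5) for x,y in [(150,172),(200,140),(255,104),(175,205),(225,172),(280,138)]])]
face=[(w9,True,(82.6,65.3))]
def res(p,use=(0,1,2)):
    O=p[:3];x=np.array([np.cos(p[3])*np.cos(p[4]),np.sin(p[3])*np.cos(p[4]),np.sin(p[4])]);r=[]
    for i in use:
        c,f,L=S[i]
        for u in L:
            o,d=ray(c,u,f);n=np.cross(d,x);n/=np.linalg.norm(n);r.append((abs((O-o)@n)-.013)/np.linalg.norm(O-o)*c["mtx"][0,0])
    r+=list(proj(w9,O+.055*x,True)-np.array(face[0][2]))
    r.append(p[4]/.02)
    return np.array(r)
for use in ((0,1,2),(0,),(0,1)):
    s=least_squares(res,[.625,.155,.088,np.radians(-94),0],x_scale=[.01,.01,.01,.1,.1],kwargs=dict(use=use));p=s.x
    print(p,np.degrees(p[3]),np.sqrt(np.mean(s.fun**2)),s.fun[-3:-1])
    x=np.array([np.cos(p[3]),np.sin(p[3]),0])
    print("w10 rear top",proj(w10,p[:3]-.045*x+[0,0,.013],True),"face low",proj(w10,p[:3]+.055*x+[0,0,-.0],True),"joint",proj(w10,p[:3]+.035*x+[0,0,.013],True))
    print("scene rear",proj(sc,p[:3]-.045*x),"face",proj(sc,p[:3]+.055*x))
E
```

```text
[ 0.6265  0.1523  0.0891 -1.6531  0.0049] -94.7176812827742 1.06085416702717 [ 0.2355 -0.3681]
w10 rear top [320.0694 169.5204] face low [318.1861 289.7776] joint [318.4559 273.8423]
scene rear [379.4305 304.1238] face [342.694  283.6257]
[ 0.627   0.1539  0.0868 -1.6558  0.0049] -94.87040391247291 0.5952025259740165 [ 0.523  -0.8605]
w10 rear top [320.7125 166.9027] face low [318.4282 286.8272] joint [318.7825 270.7654]
scene rear [379.8487 305.0449] face [343.1938 284.46  ]
[ 0.6266  0.1489  0.0939 -1.6511  0.0029] -94.59981625609774 0.7543898041912523 [-0.0186  0.0495]
w10 rear top [320.3499 175.209 ] face low [318.6606 296.1096] joint [318.9115 280.4614]
scene rear [378.3028 302.5527] face [341.4606 282.1083]
```

```bash
python3 - <<'E'
from h import *
from bench import ctrl
o=ctrl.get_obs(); R=Rq(o["eef_rot"]).as_matrix(); print(o["eef_pos"],R[:,0],np.degrees(np.arctan2(R[1,0],R[0,0])))
plan((.6265,.153,.12),down(np.radians(85.2)),4,.7)
E
```

```text
[0.62517259 0.1596905  0.22070672] [0.06025263 0.99818187 0.00160165] 86.54568189916249
{'slide': [-0.034, 0.01, 0.503], 'delta_rot': [-0.0002, -0.0001, 0.0019], 'hand': 0.7}
{'slide': [-0.034, 0.01, 0.504], 'delta_rot': [-0.0002, -0.0001, 0.0019], 'hand': 0.7}
{'slide': [-0.033, 0.01, 0.503], 'delta_rot': [-0.0002, -0.0001, 0.0018], 'hand': 0.7}
{'slide': [-0.033, 0.009, 0.504], 'delta_rot': [-0.0003, -0.0002, 0.0019], 'hand': 0.7} 

end [0.6265 0.153  0.12  ]
```

>>> {"api": "drive_tool", "payload": {
  "deltas": [
    {"slide": [-0.02, 0.01, 0.4], "delta_rot": [0, 0, 0.002], "hand": 0.7},
    {"slide": [-0.02, 0.01, 0.5], "delta_rot": [0, 0, 0.002], "hand": 0.7},
    {"slide": [-0.02, 0.01, 0.5], "delta_rot": [0, 0, 0.002], "hand": 0.7},
    {"slide": [-0.02, 0.01, 0.5], "delta_rot": [0, 0, 0.002], "hand": 0.7},
    {"slide": [0, 0, 0.1], "delta_rot": [0, 0, 0], "hand": 0.7}
  ]
}}

```text
time_s: 12.78
eef_pos: [0.626, 0.1488, 0.1189]
eef_rot: [-0.002, 0.741, 0.672, -0.003]
wrist_force: [-0.6, 0.1, 0.3]
opening: 0.704
```

```bash
python3 - <<'E'
from h import *
from bench import ctrl
grab("wrist","11"); grab("scene","11")
o=ctrl.get_obs(); R=Rq(o["eef_rot"]).as_matrix(); print(o["time_s"],o["eef_pos"].round(4),np.degrees(np.arctan2(R[1,0],R[0,0])),R[:,2].round(4))
crop("pics/wrist11.png",180,100,280,260,2,"pics/w11c.png")
crop("pics/scene11.png",300,150,140,180,4,"pics/s11c.png")
E
```

```text
12.875 [0.6273 0.1495 0.1209] 84.44659438500155 [-3.2e-03 -9.0e-04 -1.0e+00]
```

View pics/w11c.png

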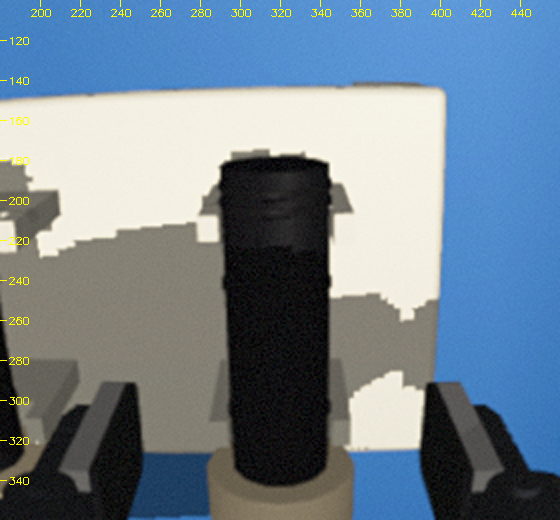

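View pics/s11c.png

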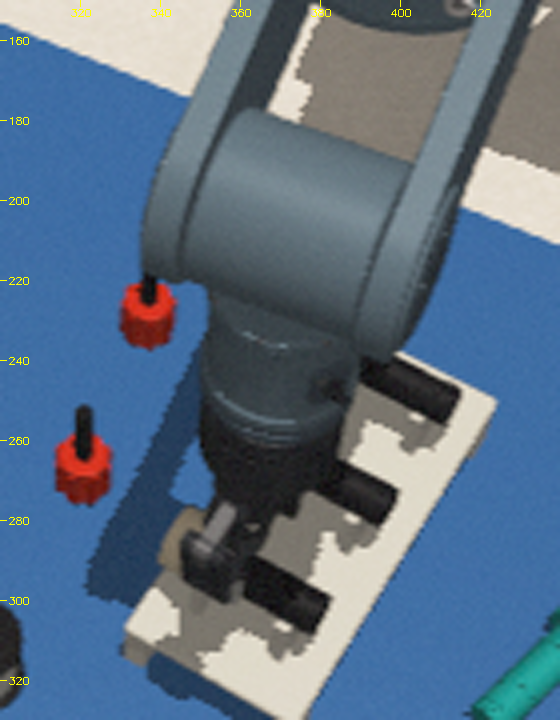

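```bash
python3 - <<'E'
from h import *
from bench import ctrl
np.set_printoptions(precision=4,suppress=True)
w=ld("wrist11");w10=ld("wrist10")
x=np.array([np.cos(np.radians(-94.8)),np.sin(np.radians(-94.8)),0])
for O in ([.6268,.1538,.087],[.6268,.1538,.0895],[.6265,.151,.089],[.6265,.149,.09]):
    O=np.array(O);print(O,[ (proj(c,O-.045*x+[0,0,.013],True),proj(c,O+.035*x+[0,0,.013],True)) for c in (w10,w)])
r=[(270+168/4-270+270,0)]
print("obs w10 rear top 166.3, joint 272.5 ; w11 179.5, joint 341")
X,e=tri((w10,(319.5,166.3),True),(w,(318,179.5),True));print(X,e)
X,e=tri((w10,(318.5,273.3),True),(w,(319.5,341.5),True));print(X,e)
o=ctrl.get_obs();R=Rq(o["eef_rot"]);print(R.inv().apply(np.array([.6268,.1538,.088])-o["eef_pos"]))
E
```

```text
[0.6268 0.1538 0.087 ] [(array([320.3731, 167.0734]), array([318.5951, 270.9968])), (array([317.0951, 181.6263]), array([319.6733, 338.1397]))]
[0.6268 0.1538 0.0895] [(array([320.3751, 167.5077]), array([318.5824, 272.2752])), (array([317.0144, 182.57  ]), array([319.6388, 340.8264]))]
[0.6265 0.151  0.089 ] [(array([320.2156, 171.3368]), array([318.4446, 275.3665])), (array([316.9821, 188.7639]), array([319.5982, 344.7881]))]
[0.6265 0.149  0.09  ] [(array([320.4043, 174.3078]), array([318.6168, 278.2556])), (array([317.408, 193.701]), array([319.967 , 349.0322]))]
obs w10 rear top 166.3, joint 272.5 ; w11 179.5, joint 341
[0.6302 0.1968 0.0813] [0.00041598811630550765, 0.00041598811630556387]
[0.6237 0.1173 0.1007] [3.117240525702294e-05, 3.1172405257041764e-05]
[ 0.0043 -0.0008  0.0329]
```

>>> {"api": "drive_tool", "payload": {
  "deltas": [
    {"slide": [0.04, 0, 0.2], "delta_rot": [0, 0, -0.002], "hand": 0.7},
    {"slide": [0.05, -0.01, 0.3], "delta_rot": [0, 0, -0.001], "hand": 0.7},
    {"slide": [0, 0, 0.3], "delta_rot": [0, 0, 0], "hand": 0.7},
    {"slide": [0, 0, 0.2], "delta_rot": [0, 0, 0], "hand": 0.7},
    {"slide": [0, 0, 0], "delta_rot": [0, 0, 0], "hand": 0.7}
  ]
}}

```text
time_s: 13.5
eef_pos: [0.6263, 0.1553, 0.0699]
eef_rot: [-0.001, 0.737, 0.676, -0.002]
wrist_force: [-0.1, 0.5, -0.3]
opening: 0.7
```

```bash
python3 - <<'E'
from h import *
from bench import ctrl
grab("wrist","12"); grab("scene","12")
o=ctrl.get_obs(); R=Rq(o["eef_rot"]).as_matrix(); print(o["time_s"],o["eef_pos"].round(4),np.degrees(np.arctan2(R[1,0],R[0,0])),R[:,2].round(4),o["wrist_force"].round(2))
crop("pics/wrist12.png",180,100,280,260,2,"pics/w12c.png")
crop("pics/scene12.png",320,220,90,100,6,"pics/s12c.png")
E
```

```text
13.6 [0.6275 0.1553 0.0715] 85.08991173324785 [-1.9e-03 -6.0e-04 -1.0e+00] [-0.03 -0.55  0.37]
```

View pics/w12c.png

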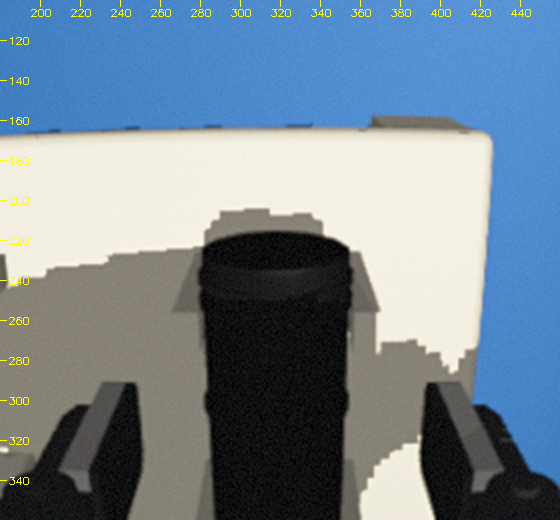

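View pics/s12c.png

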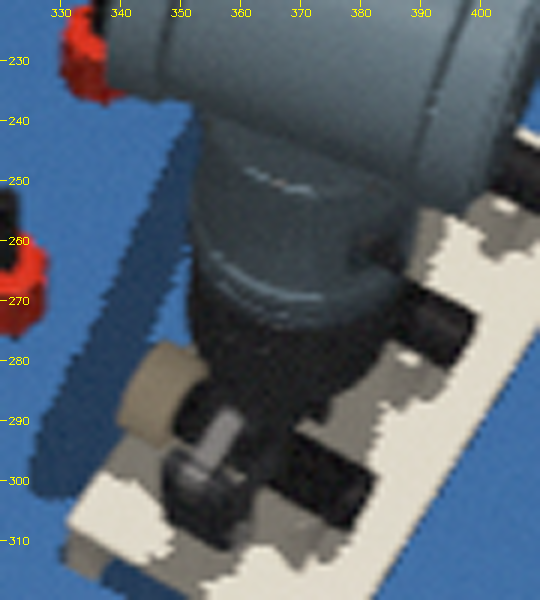

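>>> {"api": "drive_tool", "payload": {
  "deltas": [
    {"slide": [0, 0, 0.02], "delta_rot": [0, 0, 0], "hand": 0},
    {"slide": [0, 0, 0], "delta_rot": [0, 0, 0], "hand": 0},
    {"slide": [0, 0, 0], "delta_rot": [0, 0, 0], "hand": 0},
    {"slide": [0, 0, 0], "delta_rot": [0, 0, 0], "hand": 0},
    {"slide": [0, 0, 0], "delta_rot": [0, 0, 0], "hand": 0}
  ]
}}

```text
time_s: 14.22
eef_pos: [0.6273, 0.1553, 0.0711]
eef_rot: [-0.0, 0.737, 0.676, -0.001]
wrist_force: [-3.4, -0.1, 5.9]
opening: 0.283
```

>>> {"api": "drive_tool", "payload": {
  "deltas": [
    {"slide": [0, 0, -0.1], "delta_rot": [0, 0, 0], "hand": 0},
    {"slide": [0, 0, -0.2], "delta_rot": [0, 0, 0], "hand": 0},
    {"slide": [0, 0, -0.3], "delta_rot": [0, 0, 0], "hand": 0},
    {"slide": [0, 0, -0.4], "delta_rot": [0, 0, 0], "hand": 0},
    {"slide": [0, 0, -0.5], "delta_rot": [0, 0, 0], "hand": 0}
  ]
}}

```text
time_s: 14.85
eef_pos: [0.6276, 0.1553, 0.1471]
eef_rot: [-0.0, 0.737, 0.676, -0.001]
wrist_force: [1.0, 0.2, -1.6]
opening: 0.285
```

>>> {"api": "drive_tool", "payload": {
  "deltas": [
    {"slide": [0, 0, -0.7], "delta_rot": [0, 0, 0], "hand": 0},
    {"slide": [0, 0, -0.8], "delta_rot": [0, 0, 0], "hand": 0},
    {"slide": [0, 0, -0.7], "delta_rot": [0, 0, 0], "hand": 0},
    {"slide": [0, 0, -0.4], "delta_rot": [0, 0, 0], "hand": 0},
    {"slide": [0, 0, 0], "delta_rot": [0, 0, 0], "hand": 0}
  ]
}}

```text
time_s: 15.48
eef_pos: [0.6287, 0.1555, 0.2778]
eef_rot: [0.001, 0.737, 0.676, 0.001]
wrist_force: [-0.1, 0.2, -1.4]
opening: 0.283
```

```bash
python3 - <<'E'
from h import *
from bench import ctrl
grab("wrist","13"); grab("scene","13"); grab("side","13")
o=ctrl.get_obs(); R=Rq(o["eef_rot"]).as_matrix(); print(o["time_s"],o["eef_pos"].round(4),np.degrees(np.arctan2(R[1,0],R[0,0])),R[:,2].round(4),o["wrist_force"].round(2),o["opening"])
crop("pics/wrist13.png",180,100,280,260,2,"pics/w13c.png")
crop("pics/scene13.png",290,120,140,130,5,"pics/s13c.png")
E
```

```text
15.625 [0.6268 0.1553 0.2735] 85.08157913066928 [-5.2e-03 -8.0e-04 -1.0e+00] [-0.34  0.11 -0.69] 0.28410911914075504
```

View pics/w13c.png

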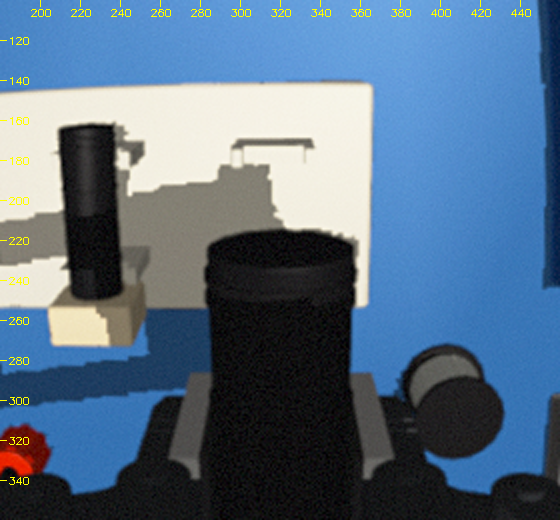

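View pics/s13c.png

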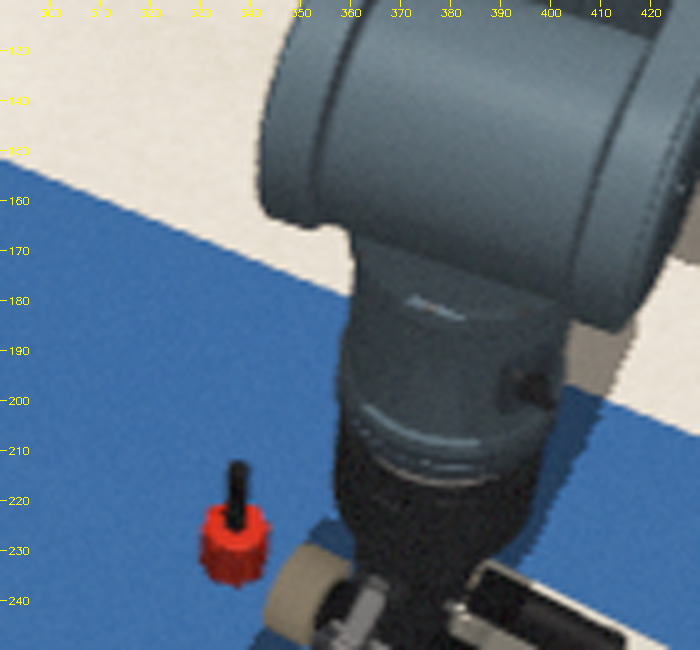

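View pics/side13.png

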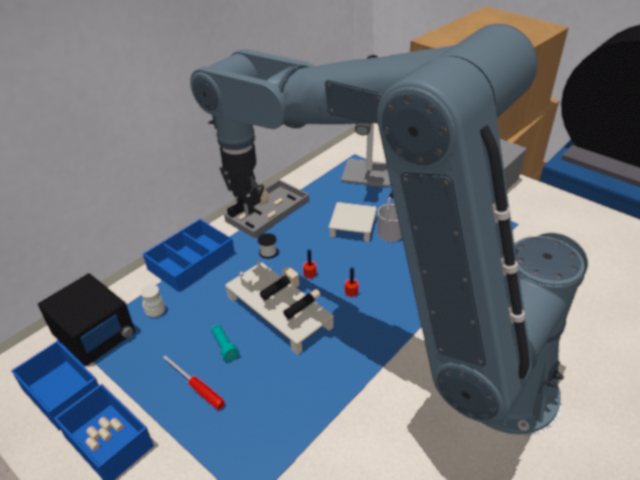

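```bash
python3 - <<'E'
from h import *
crop("pics/scene13.png",330,215,100,85,7,"pics/s13d.png")
crop("pics/side13.png",205,165,90,70,8,"pics/d13d.png")
E
```

```text
(no output)
```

View pics/s13d.png

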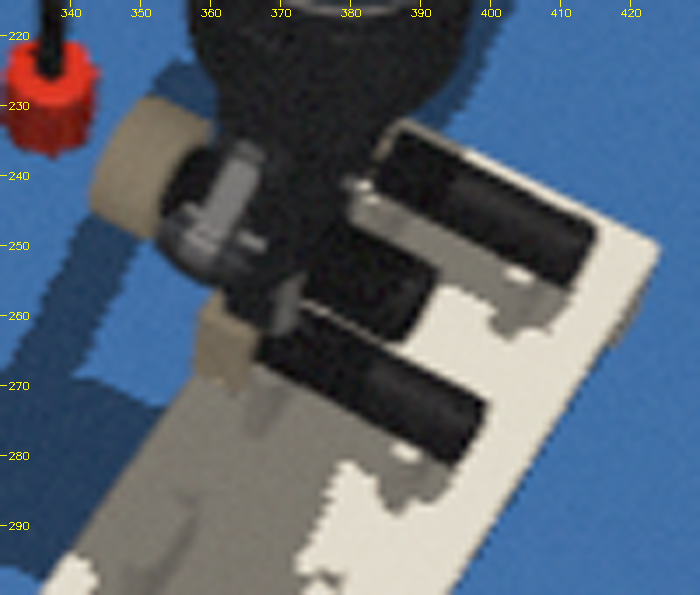

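View pics/d13d.png

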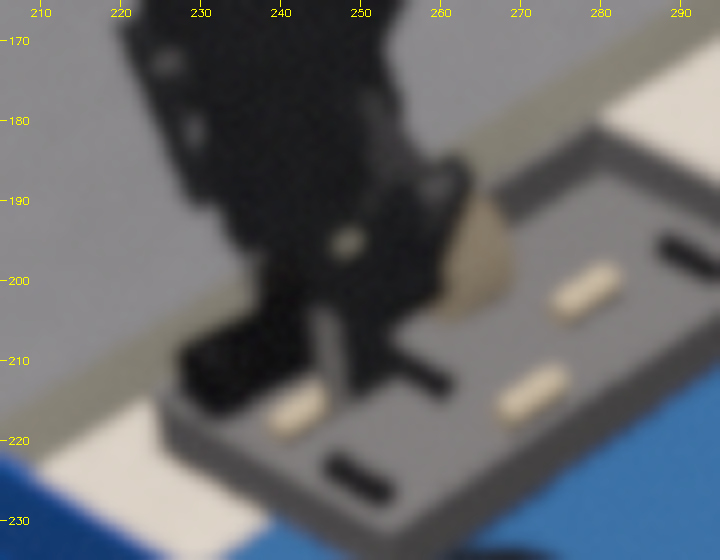

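```bash
cat > ov.py <<'E'
from h import *
def draw(n,p,R,d,x0,y0,w,h,s,out,fish=False,pitch=0.,yaw=0.):
    """connector origin in tool frame d, axis=-tool x pitched"""
    c=ld(n); Rc=R*Rn.from_euler('y',pitch)*Rn.from_euler('z',yaw)
    ax=-Rc.as_matrix()[:,0];u=Rc.as_matrix()[:,1];v=Rc.as_matrix()[:,2];O=np.array(p)+R.apply(d)
    im=cv2.imread(f"pics/{n}.png")[y0:y0+h,x0:x0+w];im=cv2.resize(im,None,fx=s,fy=s,interpolation=cv2.INTER_CUBIC)
    for X,r,col in ((-.045,.013,(0,255,0)),(.035,.013,(0,255,0)),(.035,.02,(0,0,255)),(.055,.02,(0,255,255))):
        P=[((proj(c,O+X*ax+r*(np.cos(a)*u+np.sin(a)*v),fish)-[x0,y0]+.5)*s).astype(int) for a in np.linspace(0,6.3,60)]
        cv2.polylines(im,[np.array(P)],False,col,1)
    cv2.imwrite(out,im); return O,ax
E
python3 - <<'E'
from ov import *
from bench import ctrl
o=ctrl.get_obs();R=Rq(o["eef_rot"]);p=o["eef_pos"];d=[-.0013,0,-.018]
print(draw("scene13",p,R,d,330,215,100,85,7,"pics/o1.png"))
draw("side13",p,R,d,205,165,90,70,8,"pics/o2.png")
draw("wrist13",p,R,d,260,190,120,110,6,"pics/o3.png",True)
E
```

```text
(array([0.62683175, 0.15402409, 0.2914524 ]), array([-0.08573718, -0.99631697,  0.00127853]))
```

View pics/o1.png

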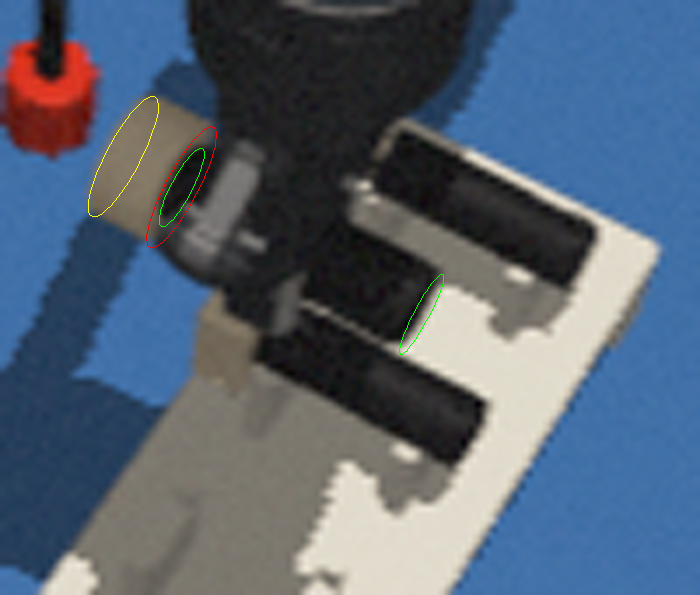

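View pics/o2.png

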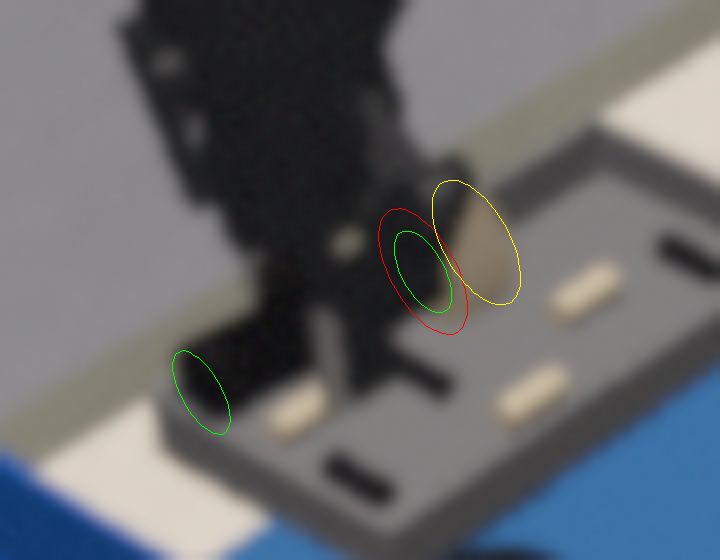

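View pics/o3.png

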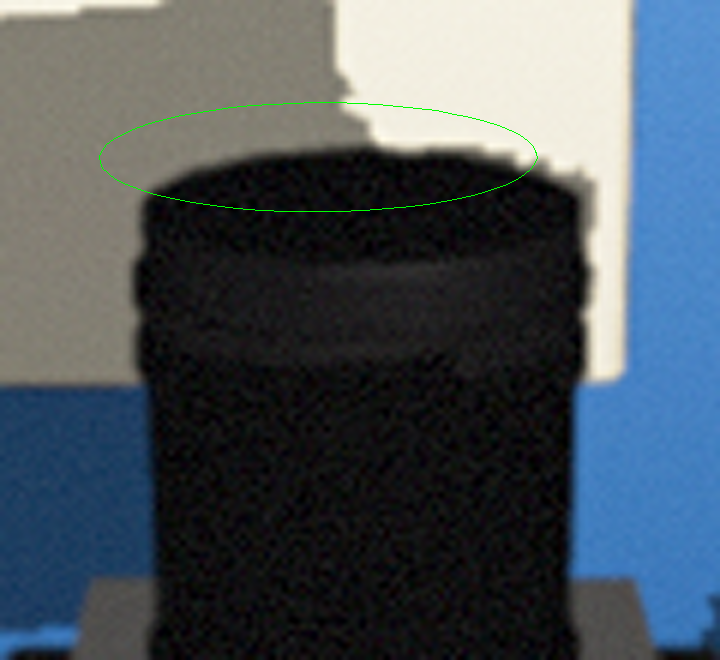

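```bash
cat > fin.py <<'E'
from ov import *
L=np.array([.6689,-.3346,.2577]);az,ti=np.radians(-61.8),.294
x=np.array([np.cos(az)*np.cos(ti),np.sin(az)*np.cos(ti),np.sin(ti)]);y=np.array([-np.sin(az),np.cos(az),0]);z=np.cross(x,y)
RF=Rn.from_matrix(np.stack([-x,y,-z],1)); F=L-.1*x
def tcp(back=0.,d=(-.0013,0,-.018),pitch=0.,yaw=0.):
    R=RF*(Rn.from_euler('y',pitch)*Rn.from_euler('z',yaw)).inv()
    return F-(.055+back)*x-R.apply(d),R
E
python3 - <<'E'
from fin import *
print(F,RF.as_matrix())
p,R=tcp(.08);print(p);plan(p,R,10,0)
E
```

```text
[ 0.62367253 -0.25025112  0.22872171] [[-0.45227475  0.88130345  0.13693713]
 [ 0.84348884  0.47255076 -0.25538667]
 [-0.2897829   0.         -0.9570924 ]]
[ 0.56449235 -0.13988055  0.17199664]
{'slide': [-0.599, -0.073, 0.204], 'delta_rot': [-0.0029, -0.0091, -0.0182], 'hand': 0}
{'slide': [-0.587, -0.108, 0.22], 'delta_rot': [-0.0029, -0.0091, -0.0182], 'hand': 0}
{'slide': [-0.574, -0.144, 0.236], 'delta_rot': [-0.0029, -0.0091, -0.0183], 'hand': 0}
{'slide': [-0.557, -0.178, 0.25], 'delta_rot': [-0.0029, -0.0091, -0.0182], 'hand': 0}
{'slide': [-0.539, -0.212, 0.264], 'delta_rot': [-0.0029, -0.0091, -0.0183], 'hand': 0} 

{'slide': [-0.518, -0.245, 0.277], 'delta_rot': [-0.0028, -0.0091, -0.0182], 'hand': 0}
{'slide': [-0.495, -0.277, 0.29], 'delta_rot': [-0.0029, -0.0091, -0.0183], 'hand': 0}
{'slide': [-0.47, -0.307, 0.301], 'delta_rot': [-0.0028, -0.0091, -0.0182], 'hand': 0}
{'slide': [-0.443, -0.336, 0.311], 'delta_rot': [-0.0029, -0.0091, -0.0183], 'hand': 0}
{'slide': [-0.413, -0.363, 0.319], 'delta_rot': [-0.0029, -0.0091, -0.0182], 'hand': 0} 

end [ 0.5645 -0.1399  0.172 ]
```

>>> {"api": "drive_tool", "payload": {
  "deltas": [
    {"slide": [-0.4, -0.07, 0.1], "delta_rot": [-0.003, -0.009, -0.018], "hand": 0},
    {"slide": [-0.6, -0.11, 0.2], "delta_rot": [-0.003, -0.009, -0.018], "hand": 0},
    {"slide": [-0.6, -0.15, 0.25], "delta_rot": [-0.003, -0.009, -0.018], "hand": 0},
    {"slide": [-0.6, -0.18, 0.25], "delta_rot": [-0.003, -0.009, -0.018], "hand": 0},
    {"slide": [-0.55, -0.21, 0.27], "delta_rot": [-0.003, -0.009, -0.018], "hand": 0}
  ]
}}

```text
time_s: 16.25
eef_pos: [0.5962, 0.0122, 0.2276]
eef_rot: [0.063, 0.631, 0.772, -0.038]
wrist_force: [-0.3, -0.2, -1.0]
opening: 0.287
```

```bash
python3 - <<'E'
from fin import *
p,R=tcp(.08);plan(p,R,6,0)
E
```

```text
{'slide': [-0.444, -0.209, 0.248], 'delta_rot': [-0.0023, -0.0076, -0.0153], 'hand': 0}
{'slide': [-0.428, -0.231, 0.257], 'delta_rot': [-0.0023, -0.0076, -0.0153], 'hand': 0}
{'slide': [-0.41, -0.254, 0.265], 'delta_rot': [-0.0023, -0.0076, -0.0153], 'hand': 0}
{'slide': [-0.39, -0.275, 0.273], 'delta_rot': [-0.0023, -0.0076, -0.0153], 'hand': 0}
{'slide': [-0.37, -0.295, 0.28], 'delta_rot': [-0.0023, -0.0077, -0.0153], 'hand': 0} 

{'slide': [-0.349, -0.314, 0.287], 'delta_rot': [-0.0023, -0.0076, -0.0154], 'hand': 0} 

end [ 0.5645 -0.1399  0.172 ]
```

>>> {"api": "drive_tool", "payload": {
  "deltas": [
    {"slide": [-0.5, -0.22, 0.25], "delta_rot": [-0.003, -0.009, -0.018], "hand": 0},
    {"slide": [-0.5, -0.25, 0.26], "delta_rot": [-0.003, -0.009, -0.018], "hand": 0},
    {"slide": [-0.5, -0.3, 0.28], "delta_rot": [-0.002, -0.009, -0.018], "hand": 0},
    {"slide": [-0.5, -0.35, 0.35], "delta_rot": [-0.002, -0.009, -0.018], "hand": 0},
    {"slide": [-0.39, -0.45, 0.47], "delta_rot": [-0.003, -0.009, -0.018], "hand": 0}
  ]
}}

```text
time_s: 16.88
eef_pos: [0.5648, -0.1401, 0.1723]
eef_rot: [0.125, 0.511, 0.847, -0.075]
wrist_force: [0.0, 0.2, -1.5]
opening: 0.285
```

>>> {"api": "drive_tool", "payload": {
  "deltas": [
    {"slide": [0, 0, 0], "delta_rot": [0, 0, 0], "hand": 0},
    {"slide": [0, 0, 0], "delta_rot": [0, 0, 0], "hand": 0},
    {"slide": [0, 0, 0], "delta_rot": [0, 0, 0], "hand": 0},
    {"slide": [0, 0, 0], "delta_rot": [0, 0, 0], "hand": 0},
    {"slide": [0, 0, 0], "delta_rot": [0, 0, 0], "hand": 0}
  ]
}}

```text
time_s: 17.5
eef_pos: [0.566, -0.139, 0.1745]
eef_rot: [0.126, 0.511, 0.847, -0.074]
wrist_force: [0.3, -0.2, -1.0]
opening: 0.285
```

```bash
python3 - <<'E'
from fin import *
from bench import ctrl
o=ctrl.get_obs();
for n in ("wrist","scene","side"): grab(n,"14")
o2=ctrl.get_obs();print(o["time_s"],o["eef_pos"],o2["eef_pos"],o2["dq"].round(4),o2["q"].round(2),o2["wrist_force"].round(2))
R=Rq(o2["eef_rot"]);p=o2["eef_pos"];d=[-.0013,0,-.018]
pt,Rt=tcp(.08);print(pt,np.degrees((R.inv()*Rt).as_rotvec()))
# cam in tool frame vs static earlier
for n in ("wrist14",): 
    c=ld(n);print("cam in tool",R.inv().apply(-c["R"].T@c["t"]-p))
q=proj(ld("scene14"),p).astype(int);s=proj(ld("side14"),p).astype(int);print(q,s)
draw("scene14",p,R,d,q[0]-60,q[1]-55,110,90,7,"pics/p1.png")
draw("side14",p,R,d,s[0]-50,s[1]-50,90,75,8,"pics/p2.png")
draw("wrist14",p,R,d,260,190,120,110,6,"pics/p3.png",True)
E
```

```text
17.5 [ 0.56601506 -0.1390072   0.17445031] [ 0.56578498 -0.13925385  0.17424207] [-0.0024  0.0003  0.0009 -0.001  -0.0013 -0.0018] [-0.34  0.15  1.8  -0.24  0.99 -0.71] [-0.5   0.51 -0.68]
[ 0.56449235 -0.13988055  0.17199664] [ 0.0124481  -0.06507161 -0.47734723]
cam in tool [ 0.07616589  0.00089076 -0.14212169]
[267 208] [346 198]
```

View pics/p1.png

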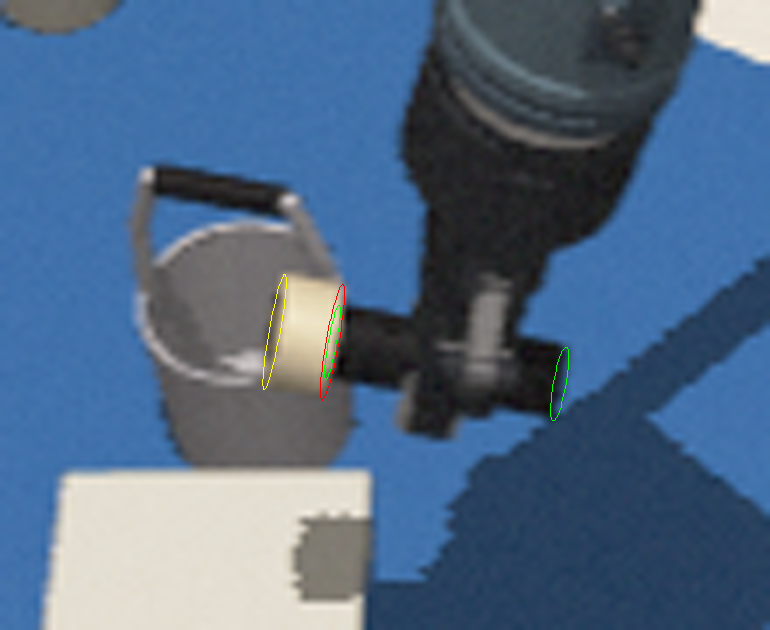

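View pics/p2.png

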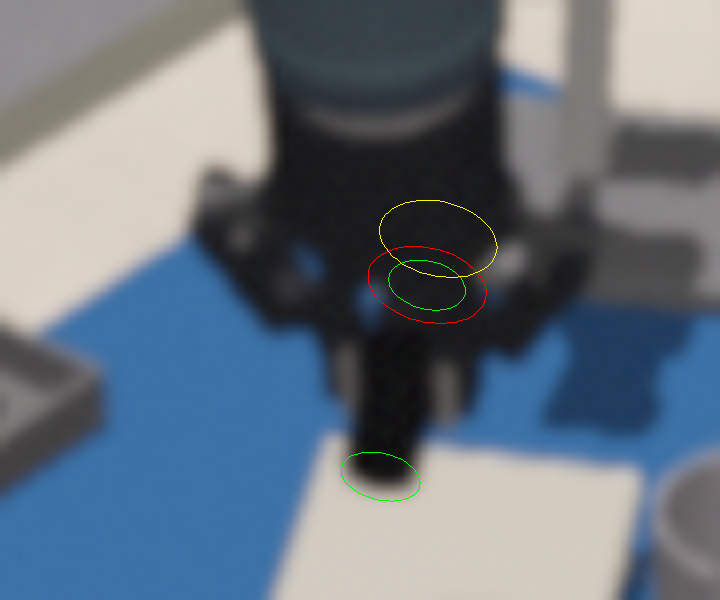

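View pics/p3.png

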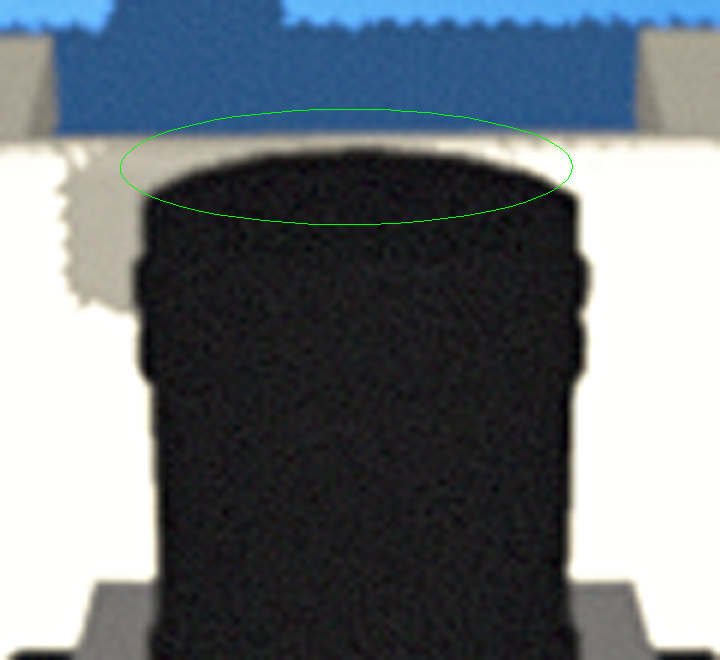

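```bash
python3 - <<'E'
from h import *
crop("pics/scene14.png",237,178,60,50,12,"pics/r1.png")
crop("pics/wrist14.png",260,190,120,110,6,"pics/r3.png")
E
```

```text
(no output)
```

View pics/r1.png

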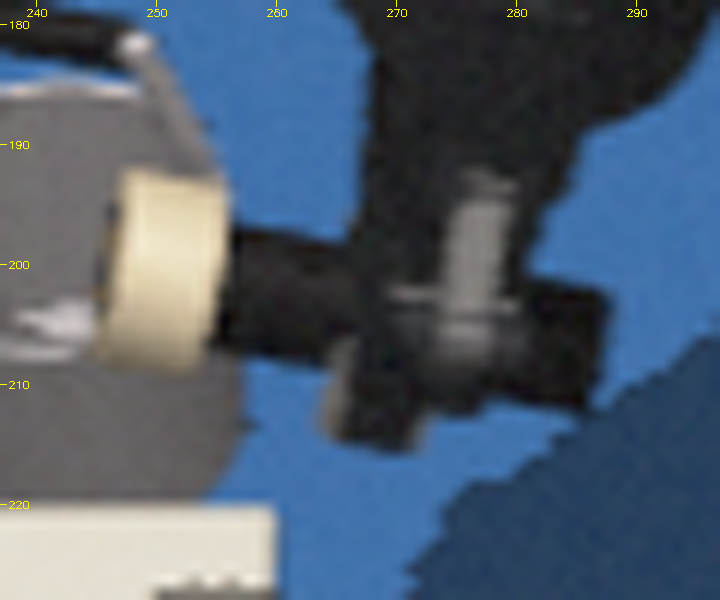

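View pics/r3.png

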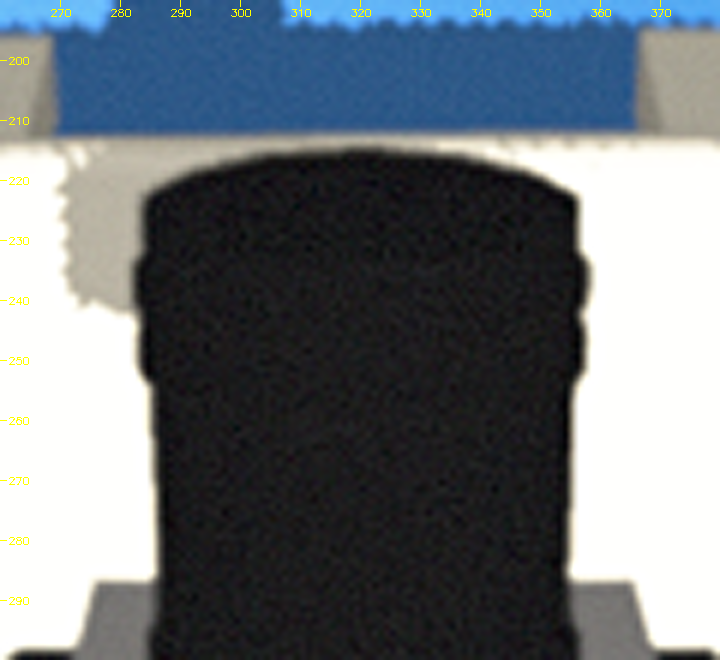

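```bash
python3 - <<'E'
from fin import *
p,R=tcp(0,(-.0025,0,-.0175));print(p);plan(p,R,5,0)
E
```

```text
[ 0.60006313 -0.20621977  0.19531008]
{'slide': [-0.312, -0.003, 0.006], 'delta_rot': [0.0, -0.0001, -0.0005], 'hand': 0}
{'slide': [-0.313, -0.004, 0.006], 'delta_rot': [0.0, -0.0001, -0.0005], 'hand': 0}
{'slide': [-0.312, -0.004, 0.007], 'delta_rot': [0.0, -0.0001, -0.0006], 'hand': 0}
{'slide': [-0.313, -0.005, 0.006], 'delta_rot': [0.0, 0.0, -0.0005], 'hand': 0}
{'slide': [-0.312, -0.005, 0.007], 'delta_rot': [0.0001, -0.0001, -0.0006], 'hand': 0} 

end [ 0.6001 -0.2062  0.1953]
```

>>> {"api": "drive_tool", "payload": {
  "deltas": [
    {"slide": [-0.2, 0, 0.01], "delta_rot": [0, 0, -0.0005], "hand": 0},
    {"slide": [-0.4, 0, 0.01], "delta_rot": [0, 0, -0.0005], "hand": 0},
    {"slide": [-0.45, -0.01, 0.01], "delta_rot": [0, 0, -0.0005], "hand": 0},
    {"slide": [-0.35, -0.01, 0], "delta_rot": [0, 0, -0.0005], "hand": 0},
    {"slide": [-0.16, 0, 0], "delta_rot": [0, 0, -0.0005], "hand": 0}
  ]
}}

```text
time_s: 18.27
eef_pos: [0.6005, -0.208, 0.1957]
eef_rot: [0.126, 0.509, 0.848, -0.075]
wrist_force: [-0.1, -0.6, -1.5]
opening: 0.281
```

>>> {"api": "drive_tool", "payload": {
  "deltas": [
    {"slide": [0, 0, 0], "delta_rot": [0, 0, 0], "hand": 0},
    {"slide": [0, 0, 0], "delta_rot": [0, 0, 0], "hand": 0},
    {"slide": [0, 0, 0], "delta_rot": [0, 0, 0], "hand": 0},
    {"slide": [0, 0, 0], "delta_rot": [0, 0, 0], "hand": 0},
    {"slide": [0, 0, 0], "delta_rot": [0, 0, 0], "hand": 0}
  ]
}}

```text
time_s: 18.9
eef_pos: [0.5999, -0.206, 0.1952]
eef_rot: [0.125, 0.508, 0.849, -0.075]
wrist_force: [0.1, 0.5, -1.2]
opening: 0.288
```

```bash
python3 - <<'E'
from fin import *
from bench import ctrl
for n in ("wrist","scene","side"): grab(n,"15")
o2=ctrl.get_obs();print(o2["time_s"],o2["eef_pos"],o2["dq"].round(4),o2["wrist_force"].round(2))
R=Rq(o2["eef_rot"]);p=o2["eef_pos"];d=(-.0025,0,-.0175)
pt,Rt=tcp(0,d);print("err tool frame mm",R.inv().apply(pt-p)*1e3,np.degrees((R.inv()*Rt).as_rotvec()))
crop("pics/scene15.png",140,150,130,80,6,"pics/q1.png")
crop("pics/side15.png",330,80,70,130,5,"pics/q2.png")
print("pred scene lens",proj(ld("scene15"),L),"focus",proj(ld("scene15"),F),"side",proj(ld("side15"),L),proj(ld("side15"),F))
E
```

```text
19.05 [ 0.59990674 -0.20621726  0.19518989] [-0.0016  0.0007 -0.0013  0.0002  0.0027  0.001 ] [-0.37 -0.06 -0.54]
err tool frame mm [-0.10747454  0.13670391 -0.09309586] [ 0.00332717 -0.07273798 -0.03508472]
pred scene lens [168.73422718 186.54011071] focus [212.2526798  194.21817185] side [361.85320665 129.46703691] [355.77912173 155.76943943]
```

View pics/q1.png

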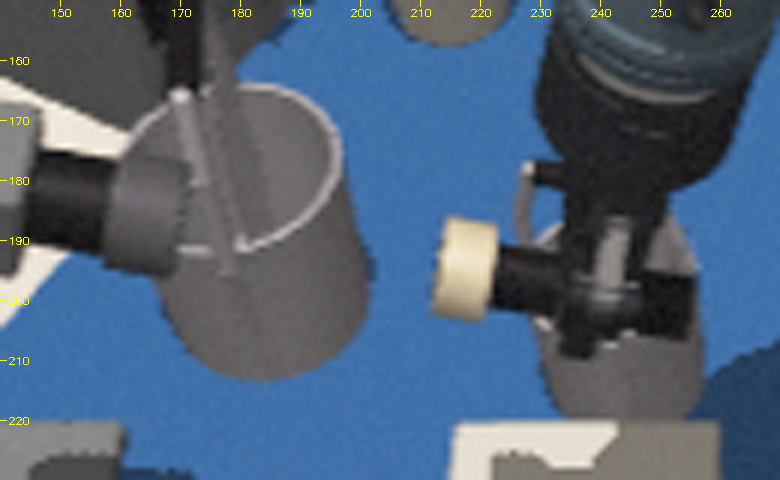

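View pics/q2.png

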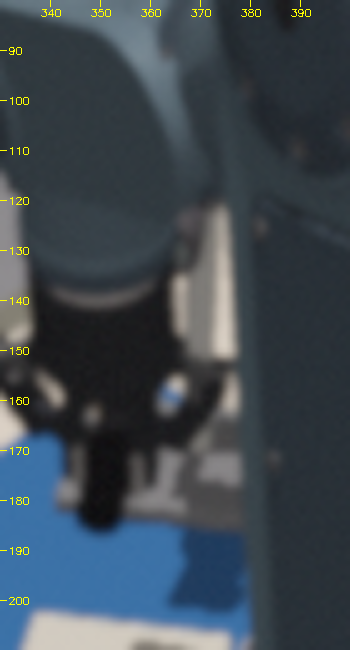

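View pics/wrist15.png

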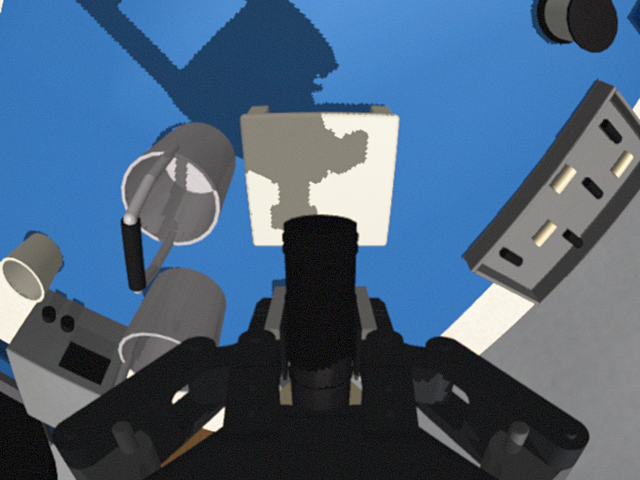

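```bash
python3 - <<'E'
from fin import *
c=ld("scene15");x0,y0,w,h,s=150,165,80,50,10
im=cv2.imread("pics/scene15.png")[y0:y0+h,x0:x0+w];im=cv2.resize(im,None,fx=s,fy=s,interpolation=cv2.INTER_CUBIC);raw=im.copy()
for C,r in ((L,.023),(F,.02)):
    P=[((proj(c,C+r*(np.cos(a)*y+np.sin(a)*z))-[x0,y0]+.5)*s).astype(int) for a in np.linspace(0,6.3,60)]
    cv2.polylines(im,[np.array(P)],False,(0,255,255),1)
cv2.imwrite("pics/q3.png",np.vstack([raw[:300+200],im])[:600] if 0 else im);cv2.imwrite("pics/q4.png",raw)
E
```

```text
(no output)
```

View pics/q3.png

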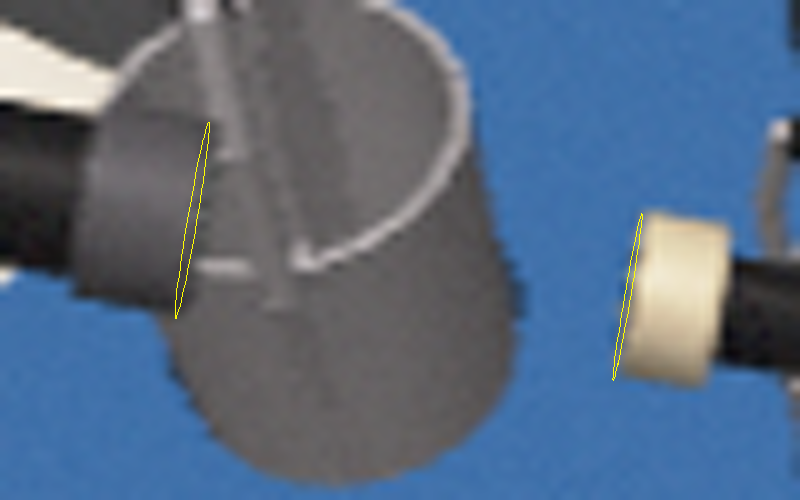

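View pics/q4.png

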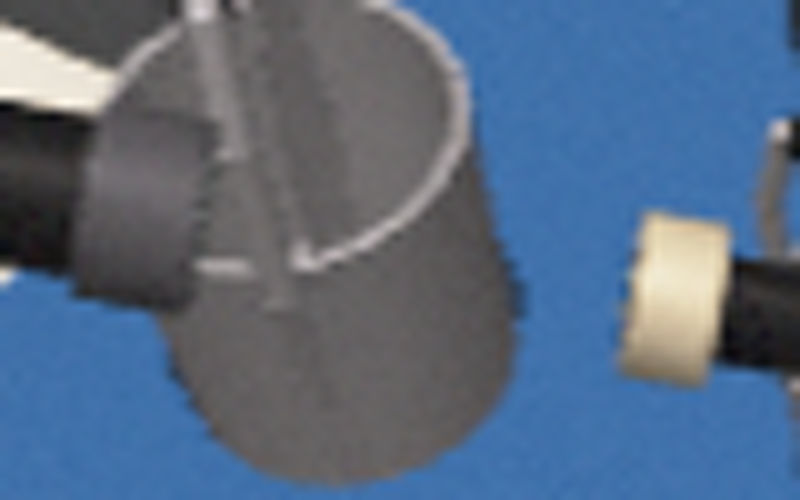

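>>> {"api": "drive_tool", "payload": {
  "deltas": [
    {"slide": [0.01, 0, -0.016], "delta_rot": [0, 0, 0], "hand": 0},
    {"slide": [0, 0, 0], "delta_rot": [0, 0, 0], "hand": 0},
    {"slide": [0, 0, 0], "delta_rot": [0, 0, 0], "hand": 0},
    {"slide": [0, 0, 0], "delta_rot": [0, 0, 0], "hand": 0},
    {"slide": [0, 0, 0], "delta_rot": [0, 0, 0], "hand": 0}
  ]
}}

```text
time_s: 19.68
eef_pos: [0.5996, -0.2057, 0.1958]
eef_rot: [0.125, 0.508, 0.849, -0.075]
wrist_force: [-0.4, 0.0, -2.0]
opening: 0.288
```

```bash
python3 - <<'E'
from fin import *
from bench import ctrl
grab("scene","16")
o2=ctrl.get_obs();print(o2["time_s"],o2["eef_pos"],o2["dq"].round(4),o2["wrist_force"].round(2),o2["opening"])
R=Rq(o2["eef_rot"]);p=o2["eef_pos"]
pt,Rt=tcp(0,(-.002,0,-.0169));print("err tool mm",R.inv().apply(pt-p)*1e3,np.degrees((R.inv()*Rt).as_rotvec()))
E
```

```text
19.725 [ 0.59954564 -0.20571993  0.19580168] [-0.0016 -0.0007 -0.0005 -0.0009 -0.0005  0.0003] [ 0.18  0.06 -2.22] 0.2871887594942516
err tool mm [-1.01311517  0.22063459  0.06774343] [-0.00035427 -0.07254361 -0.04378914]
```

View pics/scene16.png

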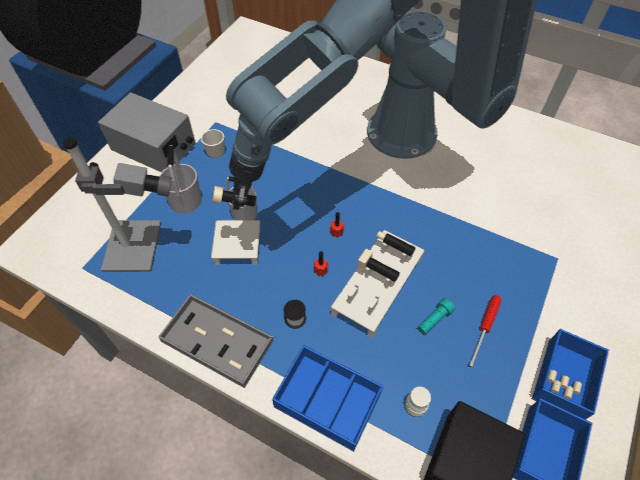

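```bash
python3 -c "
from bench import ctrl
print(ctrl.hand_in())"
```

```text
the job is handed in; nothing more can be done
None
```

The job is handed in at about 19.7 s of the 53 s allowed. The steel pot is off the stage, and the round-collared connector is held up to the camera.

**Pot:** I lifted it by its bar and set it down on the robot's side of the stage, about 112 mm from the stage's centre. I let go only after the wrist force showed it had touched the mat. The pictures after release show it standing upright and clear of the stage.

**Connector:** I took the round-collared one from the rack. It is held with its collar facing the lens.
- **Lens position:** I measured the lens at about (0.669, -0.335, 0.258) with the camera looking down 0.294 rad. The scene and side views agreed to about 1 px, roughly 2 mm.
- **Final pose:** the arm was at rest, with its orientation within 0.1° of the planned pose. In the scene picture the gap from collar to lens and their alignment agreed with the plan to about 0.3–0.5 px, roughly 1 mm. I then made a last correction of under 1 mm.
- **Nothing else moved:** the last picture shows the other connectors, the plugs, the spool, the larger pot and the camera where they were. The gripper and connector touch nothing else.

**Checks that disagreed or could not be made:**
- My measurements of where the connector sits in the gripper, lengthwise, differed by about 2 mm. I followed the scene and wrist views taken after gripping rather than the reading in the rack.
- The gripper hid the collar from the side camera at the end. Sideways centring therefore rests on the arm's reported position and the earlier wrist-camera measurements.

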